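# Clear the clamp bench and turn its sign to green

### The job

Clear the clamp bench after a glue-up: slide every purple spring clamp nose first under the steel bar into a bay of the rack, to lie flat with its jaws under the bar, and put every white roller into the top drawer and shut the drawer fully. Only when all that is done, spin the pivoted sign half a turn so that its green face looks squarely to the robot's side, where the red one did. Leave the other things on the bench where they are.

Things in the scene. Friction and masses are not known exactly. Their poses are not given: they have to be found in the camera images.
- clamp1_centre (a point): Centre, half-way up, of a purple spring clamp (orange tips), flat, rigid, 140 mm long, 28 mm thick, 120 g. Middle block 44 (x) x 38 (y) x 28 mm centred here: grip across y. +x to the nose (jaws 36 mm wide, 22 mm thick, tip 67 mm ahead); two handles spread to 70 mm wide, ending 75 mm behind. At the start it lies under clamp2, crossed.
- clamp1_nose (a point): Nose tip of clamp1: 67 mm along +x from its centre, half-way up; axes as the centre's.
- clamp2_centre (a point): Centre, half-way up, of a purple spring clamp (orange tips), flat, rigid, 140 mm long, 28 mm thick, 120 g. Middle block 44 (x) x 38 (y) x 28 mm centred here: grip across y. +x to the nose (jaws 36 mm wide, 22 mm thick, tip 67 mm ahead); two handles spread to 70 mm wide, ending 75 mm behind. At the start it lies crossed on top of clamp1, 28 mm higher.
- clamp2_nose (a point): Nose tip of clamp2: 67 mm along +x from its centre, half-way up; axes as the centre's.
- clamp3_centre (a point): Centre, half-way up, of a purple spring clamp (orange tips), flat, rigid, 140 mm long, 28 mm thick, 120 g. Middle block 44 (x) x 38 (y) x 28 mm centred here: grip across y. +x to the nose (jaws 36 mm wide, 22 mm thick, tip 67 mm ahead); two handles spread to 70 mm wide, ending 75 mm behind. Lies alone; absent in some starts.
- clamp3_nose (a point): Nose tip of clamp3: 67 mm along +x from its centre, half-way up; axes as the centre's.
- roller1_centre (a point): Centre, half-way up, of a white plastic roller 90 mm long (along x), 32 mm in diameter, with a square grey end block (34 x 34 mm, 12 mm long) at each end so that it does not roll; 100 g. Lies with its x axis level. Its middle 60 mm can be gripped across y.
- roller2_centre (a point): Centre, half-way up, of a white plastic roller 90 mm long (along x), 32 mm in diameter, with a square grey end block (34 x 34 mm, 12 mm long) at each end so that it does not roll; 100 g. Lies with its x axis level. Its middle 60 mm can be gripped across y. Absent in some starts.
- roller3_centre (a point): Centre, half-way up, of a white plastic roller 90 mm long (along x), 32 mm in diameter, with a square grey end block (34 x 34 mm, 12 mm long) at each end so that it does not roll; 100 g. Lies with its x axis level. Its middle 60 mm can be gripped across y. Absent in some starts.
- rack: Fixed clamp rack: steel bar 278 mm long (y), 50 mm deep (x), underside 38, top 46 mm above the bench, on four 8 mm dividers at y = -135, -45, 45, 135 mm: three bays 82 mm wide, middles at y = -90, 0, 90 mm, bench as floor. Origin on the bench below the middle of the bar's front edge; +x goes into the bays; backboard 81 mm in. Nothing in front of the bar.
- drawers_drawer0 (a joint): Top drawer of the small two-drawer unit (200 deep x 270 wide x 150 mm high, pale wood, blue fronts): metres pulled out, 0 shut to 0.134 fully open. It slides along the unit's -x (towards the robot), needs about 1 N and stays where it is left. Starts shut or a few mm open.
- drawers_drawer0_handle (a point): Middle of the top drawer's bar handle: a level steel bar about 10 mm thick and 120 mm long along y, 35 mm in front of the drawer front, 38 mm below the unit's top; +x points into the unit, and the point moves with the drawer.
- drawer_floor (a point): On the top drawer's inner floor (about 85 mm above the bench), mid-way across, 12 mm behind the drawer's front wall, moving with the drawer; axes as the unit's. The inside measures 155 mm (x) by 228 mm (y), walls 43 mm above the floor, 6 mm thick; pulled out 125 mm, x = -12 to +105 mm of this point is open above.
- sign (a joint): Angle of the two-sided sign on its upright pivot, rad, anticlockwise seen from above; 0 = red face (white bar) squarely to the front (-x side of its foot), +3.14 or -3.14 = green face (white ring) squarely to the front. Stops at +-3.6. Turns with slight friction (0.04 N m) and stays where it is left.
- sign_top (a point): Middle of the sign's top edge, on the pivot axis, 172 mm above the bench; turns with the sign. The sign is a plate 130 mm wide (y), 10 mm thick (x) and 100 mm high, reaching down from this edge; it can be pinched across its thickness from above.
- sign_foot (a point): Top of the sign's fixed steel foot on the pivot axis, 14 mm above the bench (foot 60 mm along x, 160 mm along y); -x is the front, towards the robot; does not turn.
- jar: Small glass jar with a steel screw lid, 54 mm wide, 65 mm high; bystander. Origin at the centre of its underside.
- benchhook: Steel bench hook standing on edge (Z shape, 130 x 76 mm, 60 mm high); bystander. Origin at the centre of its underside.
- glue: Yellow glue bottle, 60 mm wide, 180 mm high; bystander. Origin at the centre of its underside.
- tape: Yellow tape measure, 70 x 36 x 65 mm high; bystander. Origin at the centre of its underside.
- mug: Blue mug, 80 mm wide, 90 mm high; bystander. Origin at the centre of its underside.

How it is judged (in metres and radians):
On the way, in this order (a step that is already met when the one before it is completed fails the run):
1. every clamp is under the bar, every roller is in the top drawer and the drawer is shut (x of each of clamp1_nose, clamp2_nose, clamp3_nose in the frame of rack above 0.025 m and y of clamp1_nose in the frame of rack between -0.135 and 0.135 m and z of each of clamp1_nose, clamp2_nose, clamp3_nose in the frame of rack below 0.025 m and angle between the x axis of each of clamp1_nose, clamp2_nose, clamp3_nose and the x axis of rack, either way round below 0.5 rad and angle between the z axis of each of clamp1_centre, clamp2_centre, clamp3_centre and the z axis of rack, either way round below 0.15 rad and x of each of clamp1_centre, clamp2_centre, clamp3_centre in the frame of rack below 0.03 m and y of clamp2_nose in the frame of rack between -0.135 and 0.135 m and y of clamp3_nose in the frame of rack between -0.135 and 0.135 m and x of roller1_centre in the frame of drawer_floor between -0.015 and 0.15 m and y of roller1_centre in the frame of drawer_floor between -0.115 and 0.115 m and z of roller1_centre in the frame of drawer_floor between 0 and 0.03 m and x of roller2_centre in the frame of drawer_floor between -0.015 and 0.15 m and y of roller2_centre in the frame of drawer_floor between -0.115 and 0.115 m and z of roller2_centre in the frame of drawer_floor between 0 and 0.03 m and x of roller3_centre in the frame of drawer_floor between -0.015 and 0.15 m and y of roller3_centre in the frame of drawer_floor between -0.115 and 0.115 m and z of roller3_centre in the frame of drawer_floor between 0 and 0.03 m and value of joint drawers_drawer0 below 0.01 m), for 0.2 s.
2. the sign is spun to green ((value of joint sign between 2.9716 and 3.3116 rad or value of joint sign between -3.3116 and -2.9716 rad)), for 0.2 s.
At the end, for the whole second after the job is handed in: Every clamp flat either way up (0.15 rad), in line with the rack (0.5 rad), nose 25 mm or more behind the bar's front edge in the rack; every roller on the top drawer's floor, drawer within 10 mm of shut; sign still, within 0.17 rad of half a turn (green in front) (all of step 1 and (value of joint sign between 2.9716 and 3.3116 rad or value of joint sign between -3.3116 and -2.9716 rad) and velocity of joint sign between -0.1 and 0.1 rad/s); the robot touches nothing.
It fails at once if a bystander is shifted more than 50 mm (distance of any of jar, benchhook, glue, tape, mug from where it was at the start of the episode above 0.05 m).
It fails at once if the glass jar is tipped over (angle between jar's own z axis and vertical above 0.7 rad).
Of clamp3, roller2, roller3 only 1 to 3 are there at a start; the rules pass over those that are not, and their reading is None.
At some moment in a run one of clamp3, roller1, roller2, roller3 may be knocked a few centimetres aside while the robot is not near it.
Once in a run the grip may slacken for a moment while it holds something.
It also fails if it takes over 210 s, if anything falls off the work surface, if the arm or the gripper's body presses on something with over 40 N, if the wrist force passes 120 N, or if a joint passes its speed limit or range.

### The arm

A 6-joint arm with a two-finger parallel gripper is mounted at the origin on the work surface. World frame = base frame: x ahead of the robot, y to its left, z up, the work surface at z = 0. Lengths are in mm, angles in rad, forces in N, time in s.
With the tool pointing down it reaches from about 350 to 875 mm from the base axis. Payload 4.2 kg.
Tool frame: the origin (TCP) lies midway between the tips of the shut fingers; the grasp point (between the pads) lies 19 mm behind it; z points along the fingers, y is the line along which they close (so a half turn about z gives the same grasp; the last joint's range is limited). The gripper opens to 85 mm and grips with 20 to 120 N. Pads are 22 mm wide; open, the fingers measure 114 mm over their backs; the gripper's body (76 mm by 85 mm) begins 54 mm behind the grasp point. The pads swing forward as they close: fully open they stand 13 mm farther back than shut.
Start: joints at [1.496, 0.385, 0.008, 0, -1.194, -0.259], TCP at [204.74, 590.492, 194.312] pointing down, gripper open.
Joint ranges: [-3.14, 3.14], [-1.21, 2.06], [-1.07, 1.41], [-3.16, 2.05], [-2.99, -0.16], [-3.1, 3.1]. Speed limits (rad/s): [2.79, 2.79, 3.14, 3.14, 3.14, 3.14].

### API

Orientations are given as a unit quaternion [x, y, z, w].
In Python, from bench import arm gives the robot as it stands.
- The arm moves only by the tool send_rows, never from a script. Its argument "targets" is a list of rows, each an object of numbers: "gripper": the gripper command: -1 is fully open, 1 is shut, values between are in proportion; "x", "y", "z": the shift along the tool's x, y, z in cm; "ax", "ay", "az": the turn, a rotation vector about the tool's x, y, z in degrees. A call has 1 to 5 rows; each row shifts and turns the commanded pose from where the row before left it, along the tool's axes as they then stand; what a row does not reach is not made up. A row lasts 1/12 s, in which the tool goes at most 41.7 mm and 7.16 degrees, less where a joint would pass 70% of its speed; a pose out of reach is approached as far as the arm can. A call is refused whole if a number of a shift passes 4.17 or a number of a turn 7.16, either way. A call with a gripper value outside its range is refused whole. The fingers move at their own pace and stop on an object; the grip force is fixed at half the most. Time passes only in rows, so rows that do not move let the fingers close. It gives the time, the measured TCP pose, the force, the opening and the grip force at its end, in the units of the state.
- arm.read_state(): the state, without advancing time (a new reading comes with each control period).
- arm.get_image(name): name is "scene" or "top" or "wrist"; returns (picture, depth): 480x640x3 uint8, red, green, blue; 480x640 float32, mm along the optical axis (not along the pixel's ray), 0 where there is no reading.
- arm.camera_model(name): a dict with "fx", "fy", "cx", "cy" (pixels), "distortion" ([k1, k2, p1, p2, k3] as OpenCV has them; the pictures are not rectified), "cam_to_world" (4x4, takes a point from camera to world coordinates). Camera axes: x right, y down, z forward; pixel columns grow to the right and rows downward; lengths in mm; the calibration is good to about 2 mm. A picture is of the moment at which its call begins: read the wrist's pose just before it. camera_model takes no time and is no camera call; for the wrist camera it gives the pose at the moment of the call.
- arm.job_done(): hands the job in; it is judged then, once.
Trained networks look in the newest picture that a camera, given by its name, has taken for a name from the list of things; names that differ only in an ending like _2 or _b are one class to them, and where a whole thing is asked for, a point or a joint stands for the part that bears it (a point fixed in the world has none). Each returns a list of dicts, best first, with "score" (0 to 1); they miss things now and then, are a little off and sometimes report something else, mostly with a low value. They report only what shows in the picture. A call takes as long as a camera call.
- arm.boxes_of(camera, thing): "rect" ([left, top, width, height] in pixels, round what is visible of it).
The state is a dict: "clock": time; "joints": joint angles; "joint_vel": joint speeds; "joint_efforts": joint torques, N m; "position": TCP position; "ee_rot": TCP orientation; "contact_force": force on the tool from outside, world axes, zero at the start; "wrist_torque": the same for the moment, N m; "gripper_width": finger opening in mm; "grasp_force": force on a finger pad.
Only numpy, scipy, OpenCV 4.12 (cv2) and the standard library are available. Lean on these libraries where they do the work, as an engineer would, in place of code of your own. Each camera call takes 0.05 s, during which the arm holds its last target. There are 200 camera calls.

## Working session

There is one attempt and no reset: what is moved stays moved. The work goes in short steps, Python scripts to look and compute and a tool call to move; the robot and the scene stay as the last step left them, time stands still between calls to the robot, and variables do not carry over. Pictures are saved under pics/ and viewed, at most 14 in all, crops included, and the job is handed in when it is done.

Besides the shell and the picture viewer there is one more tool, called after "Request:" as name(argument=value, ...), one argument or row to a line, values as JSON. send_rows: Moves the arm, as the interface text tells. Its arguments: {"type":"object","properties":{"targets":{"type":"array"}},"required":["targets"]}

```bash
ls; mkdir -p pics; cat > h.py <<'E'
import numpy as np, cv2, json
from bench import arm
from scipy.spatial.transform import Rotation as R
def snap(cam,fn=None):
    m=arm.camera_model(cam); im,d=arm.get_image(cam)
    if fn: cv2.imwrite('pics/'+fn,im[:,:,::-1])
    return im,d,m
def cloud(d,m):
    K=np.array([[m['fx'],0,m['cx']],[0,m['fy'],m['cy']],[0,0,1.]])
    h,w=d.shape; v,u=np.mgrid[:h,:w]
    p=cv2.undistortPoints(np.stack([u.ravel(),v.ravel()],1).astype(np.float64)[:,None],K,np.array(m['distortion'],float)).reshape(h,w,2)
    P=np.dstack([p[...,0]*d,p[...,1]*d,d]); T=np.array(m['cam_to_world'])
    W=P@T[:3,:3].T+T[:3,3]; W[d<=0]=np.nan
    return W
E
python3 - <<'E'
from h import *
s=arm.read_state();print(s)
for c in ['scene','top']:
    im,d,m=snap(c,c+'0.png'); print(c,np.round(np.array(m['cam_to_world']),2).tolist(),m['fx'])
    np.savez(c+'0.npz',im=im,W=cloud(d,m))
E
```

```text
pics
{'clock': 0.0, 'joints': array([ 1.49560858e+00,  3.85549030e-01,  6.60933115e-03, -5.18852448e-04,
       -1.19398857e+00, -2.58608216e-01]), 'joint_vel': array([ 0.0014913 , -0.00011575,  0.00052681, -0.00133471,  0.00075771,
        0.00116549]), 'joint_efforts': array([ 9.68204768e-04, -3.92288840e+01,  1.88397628e+01,  4.18595999e+00,
       -4.70694155e-03,  5.11492971e-06]), 'position': array([204.52602675, 589.87615243, 193.21681163]), 'ee_rot': array([ 9.86088337e-01, -1.66218523e-01, -1.42487104e-04,  1.08357536e-03]), 'contact_force': array([-0.09117488, -0.145445  , -0.63975132]), 'wrist_torque': array([-0.05487449, -0.01333194, -0.0190639 ]), 'grasp_force': 0.0, 'gripper_width': 85.53907332434748}
scene [[0.86, 0.35, -0.36, 990.85], [0.5, -0.59, 0.63, -739.5], [0.01, -0.73, -0.68, 906.85], [0.0, 0.0, 0.0, 1.0]] 465.34805804183475
top [[0.02, -0.99, 0.11, 353.71], [-1.0, -0.02, 0.0, -10.23], [-0.0, -0.11, -0.99, 1833.52], [0.0, 0.0, 0.0, 1.0]] 527.8779444512212
```

View pics/scene0.png

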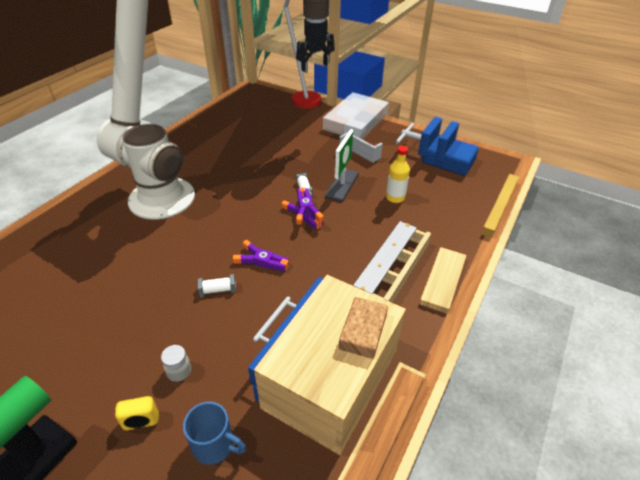

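View pics/top0.png

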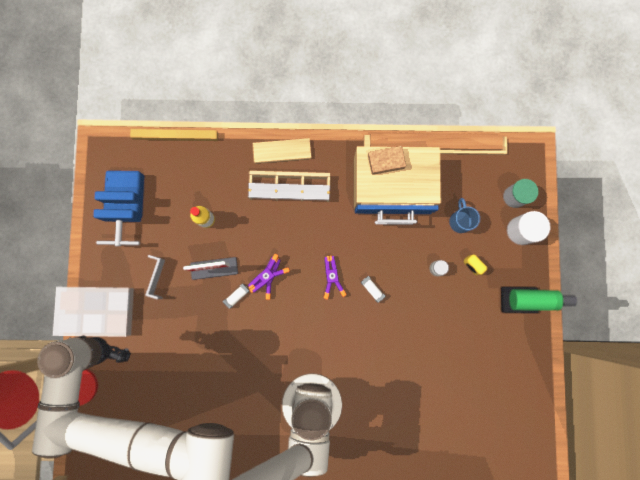

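```bash
python3 - <<'E'
from h import *
for c in ['scene','top']:
    W=np.load(c+'0.npz')['W']
    for t in ['clamp1_centre','roller1_centre','rack','drawers_drawer0_handle','drawer_floor','sign_top','jar','benchhook','glue','tape','mug']:
        o=[]
        for b in arm.boxes_of(c,t)[:5]:
            x,y,w,h=b['rect']; p=W[int(y):int(y+h),int(x):int(x+w)].reshape(-1,3)
            o.append((round(b['score'],2),[int(q) for q in b['rect']],np.round(np.nanmedian(p,0)).tolist(), np.round(W[int(y+h/2),int(x+w/2)]).tolist()))
        print(c,t,o)
E
```

```text
scene clamp1_centre [(0.6, [280, 202, 42, 30], [439.0, 130.0, 4.0], [454.0, 97.0, 50.0]), (0.27, [341, 129, 42, 33], [436.0, 534.0, 25.0], [430.0, 531.0, 41.0])]
scene roller1_centre [(0.48, [294, 171, 16, 24], [347.0, 269.0, 29.0], [359.0, 255.0, 31.0])]
scene rack [(0.93, [353, 219, 81, 80], [741.0, 114.0, 3.0], [745.0, 83.0, 47.0])]
scene drawers_drawer0_handle [(0.66, [245, 276, 77, 107], [657.0, -278.0, 137.0], [658.0, -297.0, 134.0]), (0.51, [201, 275, 36, 22], [396.0, -199.0, 17.0], [402.0, -206.0, 25.0])]
scene drawer_floor [(0.91, [246, 277, 75, 107], [659.0, -281.0, 138.0], [668.0, -307.0, 151.0]), (0.49, [353, 137, 27, 23], [433.0, 534.0, 17.0], [449.0, 524.0, 39.0])]
scene sign_top [(0.76, [334, 129, 19, 48], [452.0, 387.0, 81.0], [463.0, 328.0, 136.0])]
scene jar [(0.73, [160, 343, 32, 36], [468.0, -426.0, 33.0], [484.0, -436.0, 66.0])]
scene benchhook [(0.71, [339, 131, 43, 32], [441.0, 530.0, 26.0], [426.0, 532.0, 35.0])]
scene glue []
scene tape [(0.83, [111, 397, 47, 34], [481.0, -552.0, 39.0], [491.0, -556.0, 59.0]), (0.69, [246, 274, 75, 111], [657.0, -277.0, 137.0
[... 882 characters left out ...]
 23], [644.0, -276.0, 110.0], [647.0, -285.0, 35.0])]
top sign_top [(0.48, [184, 262, 45, 7], [452.0, 345.0, 148.0], [446.0, 337.0, 171.0])]
top jar [(0.64, [430, 259, 18, 15], [463.0, -417.0, 61.0], [461.0, -416.0, 69.0])]
top benchhook [(0.78, [148, 257, 14, 41], [414.0, 541.0, 10.0], [414.0, 541.0, 21.0])]
top glue [(0.94, [188, 208, 29, 17], [615.0, 369.0, 107.0], [608.0, 365.0, 129.0]), (0.21, [251, 253, 39, 40], [435.0, 150.0, 7.0], [432.0, 148.0, 61.0])]
top tape [(0.65, [325, 256, 22, 40], [429.0, -74.0, 8.0], [426.0, -74.0, 39.0]), (0.5, [467, 255, 16, 19], [473.0, -539.0, 60.0], [473.0, -537.0, 65.0])]
top mug [(0.55, [449, 200, 32, 34], [639.0, -518.0, 8.0], [641.0, -527.0, 5.0])]
```

The scene shows one crossed clamp pair (top image ~266,275), a lone clamp (332,276), and rollers at (237,295) and (373,289). The rack, drawer unit and sign are all clear. I'll measure the fixed parts next, then look with the wrist camera.

```bash
python3 - <<'E'
from h import *
for c in ['scene','top']:
    z=np.load(c+'0.npz'); W=z['W']; X,Y,Z=W[...,0],W[...,1],W[...,2]; im=z['im'].astype(int)
    def rect(n,k):
        p=W[k][:,:2].astype(np.float32)
        if len(p)<5: print(c,n,len(p));return
        r=cv2.minAreaRect(p); print(c,n,len(p),np.round(r[0],1),np.round(r[1],1),round(r[2],1),'z',np.round(np.median(W[k][:,2]),1), 'line',np.round(cv2.fitLine(p,cv2.DIST_L2,0,.01,.01).ravel(),3))
    A=lambda x0,x1,y0,y1,z0,z1:(X>x0)&(X<x1)&(Y>y0)&(Y<y1)&(Z>z0)&(Z<z1)
    rect('bar',A(660,850,-70,270,44,56)&(im.min(2)>130)&(im.max(2)-im.min(2)<40))
    rect('unittop',A(640,950,-450,-130,143,158))
    rect('handle',A(600,685,-400,-150,100,122))
    rect('handle2',A(610,662,-400,-150,105,125))
    rect('sign',A(380,520,240,440,155,180)); rect('foot',A(380,520,240,440,9,22)&(im.max(2)<110))
    rect('bench',A(300,360,-150,50,-20,20))
    w=(im.min(2)>140)&(im.max(2)-im.min(2)<45)
    for n,b in [('r1',A(320,400,210,300,10,45)),('r2',A(350,450,-260,-140,10,45))]: rect(n,b&w)
    rect('c3',A(340,500,-130,-20,18,45)&(im[...,0]-im[...,1]>30)&(im[...,2]-im[...,1]>30))
for cc in ['wrist']:
    m=arm.camera_model(cc); print(np.round(m['cam_to_world'],3).tolist(),m['fx'],m['cy'])
    s=arm.read_state(); T=np.eye(4);T[:3,:3]=R.from_quat(s['ee_rot']).as_matrix();T[:3,3]=s['position']
    print(np.round(np.linalg.inv(T)@np.array(m['cam_to_world']),3).tolist())
E
```

```text
scene bar 1206 [720.4  90.2] [279.8  50.8] 89.1 z 46.0 line [1.70000e-02 1.00000e+00 7.20879e+02 7.78460e+01]
scene unittop 9646 [ 758.3 -269.2] [187.1 273.3] 0.3 z 149.5 line [ 1.8300e-01 -9.8300e-01  7.5557e+02 -2.9771e+02]
scene handle 357 [ 626.4 -303.7] [ 43.9 198.9] 7.4 z 115.6 line [ 1.20000e-02 -1.00000e+00  6.16360e+02 -2.74866e+02]
scene handle2 316 [ 628.1 -305.2] [ 41.1 195.5] 7.4 z 115.6 line [ 1.20000e-02 -1.00000e+00  6.17386e+02 -2.75086e+02]
scene sign 148 [454.5 344.5] [ 12.2 129.6] 8.3 z 169.1 line [ 1.45000e-01 -9.89000e-01  4.57300e+02  3.36204e+02]
scene foot 470 [436.4 336.1] [ 99.2 172.9] 8.8 z 13.6 line [ 2.80000e-02 -1.00000e+00  4.60010e+02  3.31116e+02]
scene bench 1025 [330.  -50.2] [198.9  59.8] 90.0 z 0.6 line [ 2.0000e-03  1.0000e+00  3.2921e+02 -5.5958e+01]
scene r1 125 [360.7 262.3] [31.4 80.5] 41.8 z 30.8 line [  0.758  -0.652 357.317 265.316]
scene r2 403 [ 390.8 -203.1] [86.1 32.4] 42.3 z 29.7 line [   0.762    0.648  393.654 -206.719]
scene c3 434 [437.4 -68.2] [ 62.7 124.6] 89.9 z 24.8 line [ 9.86000e-01  1.64000e-01  4.38134e+02 -6.46280e+01]
t
[... 639 characters left out ...]
2 -9.97000e-01  4.45605e+02  3.16604e+02]
top bench 1003 [329.5 -50.7] [ 58.3 197.2] 0.9 z 2.6 line [  0.     -1.    329.69  -51.625]
top r1 229 [355.8 265. ] [31.8 85.4] 44.1 z 32.8 line [  0.695  -0.719 355.764 264.076]
top r2 235 [ 385.4 -198.9] [88.9 31.5] 40.5 z 32.2 line [   0.749    0.663  385.834 -198.31 ]
top c3 285 [434.1 -59.5] [119.7  58.9] 7.6 z 27.3 line [ 9.88000e-01  1.53000e-01  4.31053e+02 -5.95500e+01]
[[-0.327, -0.898, -0.296, 281.821], [-0.945, 0.31, 0.103, 563.934], [-0.001, 0.314, -0.95, 373.538], [0.0, 0.0, 0.0, 1.0]] 343.50481963167584 230.5449056069842
[[0.001, -0.95, -0.314, 81.531], [1.0, 0.001, -0.0, -0.154], [0.001, -0.314, 0.95, -179.235], [0.0, 0.0, 0.0, 1.0]]
```

```bash
cat >> h.py <<'E'
def yaw_of(q): 
    x=R.from_quat(q).apply([1,0,0]); return np.degrees(np.arctan2(x[1],x[0]))
def plan(*wps):
    """wps: (x,y,z,yaw_deg[,maxstep mm]); prints rows (tool-axis cm / deg) per leg"""
    s=arm.read_state(); p=s['position'].copy(); y=yaw_of(s['ee_rot'])
    print('at',np.round(p,1),round(y,1),'w',round(s['gripper_width'],1),'q',np.round(s['joints'],2),'F',np.round(s['contact_force'],1),'t',round(s['clock'],1))
    for w in wps:
        t=np.array(w[:3],float); dy=(w[3]-y+180)%360-180 if len(w)<6 else w[3]-y; st=w[4] if len(w)>4 else 40
        n=max(1,int(np.ceil(np.linalg.norm(t-p)/st)),int(np.ceil(abs(dy)/7.1)))
        print('->',w,'rows',n)
        out=[]
        for i in range(n):
            a=np.radians(y+dy*i/n); d=(t-p)/n/10
            out.append((round(float(d[0]*np.cos(a)+d[1]*np.sin(a)),2),round(float(d[0]*np.sin(a)-d[1]*np.cos(a)),2),round(-float(d[2]),2),round(-float(dy)/n,2)))
        if len(set(out))==1: print('  ',n,'x',out[0])
        else:
            for o in out: print('  ',o)
        p=t;y=y+dy
E
python3 - <<'E'
from h import *
plan((300,520,280,0),(510,140,280,0))
E
```

```text
at [204.7 590.5 194.3] -19.1 w 85.1 q [ 1.5   0.38  0.01 -0.   -1.19 -0.26] F [ 0.8  0.1 -0.2] t 1.2
-> (300, 520, 280, 0) rows 4
   (2.83, 0.88, -2.14, -4.78)
   (2.74, 1.12, -2.14, -4.78)
   (2.64, 1.34, -2.14, -4.78)
   (2.52, 1.56, -2.14, -4.78)
-> (510, 140, 280, 0) rows 11
   11 x (1.91, 3.45, -0.0, -0.0)
```

Request:
send_rows(
  targets=[
    {"x": 2.8,"y": 0.9,"z": -2.1,"az": -4.8,"gripper": -1},
    {"x": 2.7,"y": 1.1,"z": -2.1,"az": -4.8,"gripper": -1},
    {"x": 2.6,"y": 1.3,"z": -2.1,"az": -4.8,"gripper": -1},
    {"x": 2.5,"y": 1.6,"z": -2.1,"az": -4.8,"gripper": -1},
    {"x": 1.9,"y": 3.4,"z": 0,"gripper": -1},
  ],
)

```text
$.targets[0]: bad value
```

Request:
send_rows(
  targets=[
    {"x": 1.9,"y": 3.5,"gripper": -1},
    {"x": 1.9,"y": 3.5,"gripper": -1},
    {"x": 1.9,"y": 3.5,"gripper": -1},
    {"x": 1.9,"y": 3.5,"gripper": -1},
    {"x": 1.9,"y": 3.5,"gripper": -1},
  ],
)

```text
$.targets[0]: bad value
```

Request:
send_rows(
  targets=[
    {"x": 1.9,"y": 3.5,"gripper": -1},
    {"x": 1.9,"y": 3.5,"gripper": -1},
    {"x": 1.9,"y": 3.5,"gripper": -1},
    {"x": 1.9,"y": 3.5,"gripper": -1},
    {"x": 1.9,"y": 3.5,"gripper": -1},
  ],
)

```text
$.targets[0]: bad value
```

```bash
python3 - <<'E'
from h import *
plan((510,140,280,0))
im,d,m=snap('wrist','w0.png'); W=cloud(d,m); np.savez('w0.npz',im=im,W=W)
X,Y,Z=W[...,0],W[...,1],W[...,2]
# bird's-eye crop of clamp pile, 0.25 mm... 
imi=im.astype(int)
k=(X>350)&(X<540)&(Y>60)&(Y<240)&(Z>8)
hsv=cv2.cvtColor(im,cv2.COLOR_RGB2HSV)
orange=((hsv[...,0]<20)&(hsv[...,1]>150)&(hsv[...,2]>120)&(Z>6)).astype(np.uint8)
n,l,st,ce=cv2.connectedComponentsWithStats(orange)
for i in range(1,n):
    if st[i,4]>15: print('tip px',np.round(ce[i]),st[i,4],np.round(np.nanmedian(W[l==i],0),1), 'zmax',np.round(np.nanpercentile(Z[l==i],90),1))
bench=(X>300)&(X<330)&(Y>0)&(Y<100); print('bench z',np.nanmedian(Z[bench]))
E
```

```text
at [204.7 590.5 194.3] -19.1 w 85.1 q [ 1.5   0.38  0.01 -0.   -1.19 -0.26] F [ 0.8  0.1 -0.2] t 1.2
-> (510, 140, 280, 0) rows 14
   (3.11, 2.33, -0.61, -1.37)
   (3.06, 2.4, -0.61, -1.37)
   (3.0, 2.47, -0.61, -1.37)
   (2.94, 2.54, -0.61, -1.37)
   (2.88, 2.61, -0.61, -1.37)
   (2.82, 2.68, -0.61, -1.37)
   (2.75, 2.75, -0.61, -1.37)
   (2.68, 2.81, -0.61, -1.37)
   (2.62, 2.87, -0.61, -1.37)
   (2.55, 2.94, -0.61, -1.37)
   (2.48, 3.0, -0.61, -1.37)
   (2.4, 3.05, -0.61, -1.37)
   (2.33, 3.11, -0.61, -1.37)
   (2.26, 3.16, -0.61, -1.37)
tip px [239. 362.] 2748 [ 39.5 752.8  19.5] zmax 20.3
bench z nan
  return np.nanmean(a, axis, out=out, keepdims=keepdims)
```

View pics/w0.png

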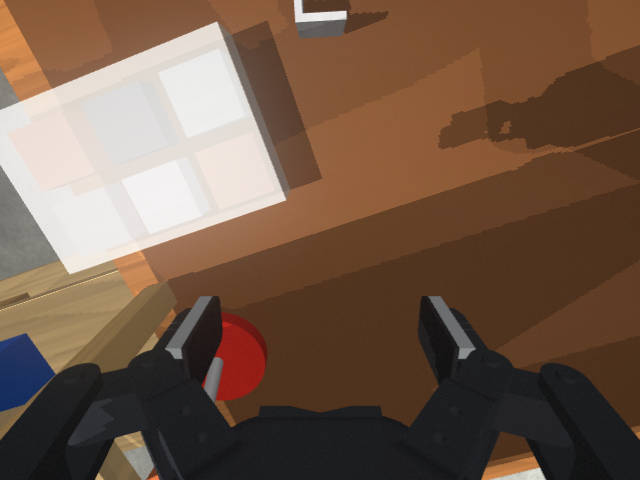

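The calls were refused, so every key is probably required. Nothing moved: the wrist picture still shows the plastic tray and the fingers.

Request:
send_rows(
  targets=[
    {"x": 2.8,"y": 0.9,"z": -2.1,"ax": 0,"ay": 0,"az": -4.8,"gripper": -1},
    {"x": 2.7,"y": 1.1,"z": -2.1,"ax": 0,"ay": 0,"az": -4.8,"gripper": -1},
    {"x": 2.6,"y": 1.3,"z": -2.1,"ax": 0,"ay": 0,"az": -4.8,"gripper": -1},
    {"x": 2.5,"y": 1.6,"z": -2.1,"ax": 0,"ay": 0,"az": -4.8,"gripper": -1},
    {"x": 1.9,"y": 3.5,"z": 0,"ax": 0,"ay": 0,"az": 0,"gripper": -1},
  ],
)

```text
clock: 1.67
position: [320.5, 488.0, 282.6]
ee_rot: [1.0, 0.003, 0.003, -0.004]
contact_force: [0.5, 0.1, 0.4]
gripper_width: 85.5
grasp_force: 0.0
```

Request:
send_rows(
  targets=[
    {"x": 1.9,"y": 3.5,"z": 0,"ax": 0,"ay": 0,"az": 0,"gripper": -1},
    {"x": 1.9,"y": 3.5,"z": 0,"ax": 0,"ay": 0,"az": 0,"gripper": -1},
    {"x": 1.9,"y": 3.5,"z": 0,"ax": 0,"ay": 0,"az": 0,"gripper": -1},
    {"x": 1.9,"y": 3.5,"z": 0,"ax": 0,"ay": 0,"az": 0,"gripper": -1},
    {"x": 1.9,"y": 3.5,"z": 0,"ax": 0,"ay": 0,"az": 0,"gripper": -1},
  ],
)

```text
clock: 2.08
position: [413.5, 308.7, 278.6]
ee_rot: [1.0, 0.001, 0.0, -0.0]
contact_force: [1.5, 0.6, -0.0]
gripper_width: 85.3
grasp_force: 0.0
```

Request:
send_rows(
  targets=[
    {"x": 1.9,"y": 3.5,"z": 0,"ax": 0,"ay": 0,"az": 0,"gripper": -1},
    {"x": 1.9,"y": 3.5,"z": 0,"ax": 0,"ay": 0,"az": 0,"gripper": -1},
    {"x": 1.9,"y": 3.5,"z": 0,"ax": 0,"ay": 0,"az": 0,"gripper": -1},
    {"x": 1.9,"y": 3.5,"z": 0,"ax": 0,"ay": 0,"az": 0,"gripper": -1},
    {"x": 1.9,"y": 3.5,"z": 0,"ax": 0,"ay": 0,"az": 0,"gripper": -1},
  ],
)

```text
clock: 2.5
position: [508.8, 133.8, 278.7]
ee_rot: [1.0, 0.001, 0.0, -0.0]
contact_force: [0.7, 0.1, -0.3]
gripper_width: 85.4
grasp_force: 0.0
```

```bash
cat >> h.py <<'E'
def tips(W,im):
    Z=W[...,2]; hsv=cv2.cvtColor(im,cv2.COLOR_RGB2HSV)
    o=((hsv[...,0]<20)&(hsv[...,1]>150)&(hsv[...,2]>120)&(Z>8)).astype(np.uint8)
    n,l,st,ce=cv2.connectedComponentsWithStats(o)
    for i in range(1,n):
        if st[i,4]>15:
            P=W[l==i]; zt=np.nanpercentile(P[:,2],90); P=P[P[:,2]>zt-5]
            print('tip px',np.round(ce[i]),st[i,4],np.round(np.nanmean(P,0),1))
E
python3 - <<'E'
from h import *
plan((510,140,280,0))
im,d,m=snap('wrist','w1.png'); W=cloud(d,m); np.savez('w1.npz',im=im,W=W)
tips(W,im)
X,Y,Z=W[...,0],W[...,1],W[...,2]
bench=(X>300)&(X<340)&(Y>0)&(Y<200); print('bench z',np.nanmedian(Z[bench]))
E
```

```text
at [508.8 133.8 278.7] 0.1 w 85.4 q [ 0.57  0.16 -0.09  0.   -1.32  1.01] F [ 0.7  0.1 -0.3] t 2.5
-> (510, 140, 280, 0) rows 1
   1 x (0.12, -0.62, -0.13, 0.09)
tip px [ 4. 68.] 221 [621.3 369.4 179.5]
tip px [463. 196.] 195 [493.8 -51.4  24.8]
tip px [321. 201.] 246 [492.5 132.8  51.9]
tip px [351. 235.] 245 [449.1  94.7  51.8]
tip px [264. 280.] 151 [388.  207.6  53.1]
tip px [485. 281.] 154 [374.1 -99.3  23.7]
tip px [443. 285.] 187 [365.7 -41.3  23.8]
tip px [304. 289.] 131 [360.2 156.   24. ]
bench z 0.024031804377102617
```

View pics/w1.png

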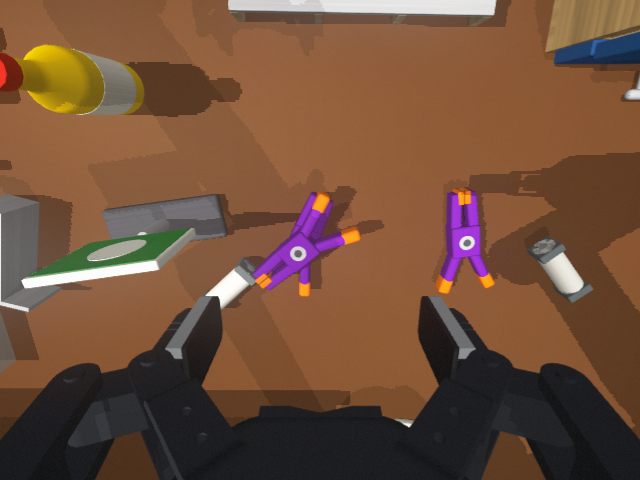

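The wrist image shows the top clamp with its centre dot at (298,254), nose down-left at (264,280) and handles at (321,201) and (351,235). The lone clamp's dot is at (466,243), nose up. The rollers are at (235,283) and (565,272).

```bash
python3 - <<'E'
from h import *
z=np.load('w1.npz'); W,im=z['W'],z['im']
for u,v in [(298,254),(466,243)]: print('dot',np.round(np.nanmedian(W[v-1:v+2,u-1:u+2].reshape(-1,3),0),1))
X,Y,Z=W[...,0],W[...,1],W[...,2]; i=im.astype(int)
k=(Z>42)&(Z<51)&(X>660)&(X<760)&(Y>-50)&(Y<235)
P=W[k]; 
for y0 in range(-40,230,30):
    q=P[(P[:,1]>y0)&(P[:,1]<y0+10)]
    if len(q): print(y0,np.round(np.percentile(q[:,0],2),1),end='; ')
print('y range',P[:,1].min(),P[:,1].max(),np.median(P[:,2]))
w=(i.min(2)>140)&(i.max(2)-i.min(2)<45)
for n,b in [('r1',(320,400,210,300)),('r2',(350,450,-260,-140))]:
    k=(X>b[0])&(X<b[1])&(Y>b[2])&(Y<b[3])&(Z>24)&(Z<40)&(i.max(2)-i.min(2)<60)
    r=cv2.minAreaRect(W[k][:,:2].astype(np.float32));print(n,k.sum(),r,np.median(Z[k]))
plan((430,160,110,-48.6),(430,160,30,-48.6))
E
```

```text
dot [426.8 161.1  56.5]
dot [431.9 -61.4  28.2]
-40 692.6; -10 693.0; 20 693.4; 50 693.9; 80 694.3; 110 694.8; 140 695.2; 170 695.5; 200 696.1; y range -47.12564728793484 230.1961648791647 45.62481060922238
r1 871 ((370.8987731933594, 253.5531768798828), (33.71636962890625, 85.59539031982422), 39.97517395019531) 31.092063260994905
r2 1407 ((389.89013671875, -201.4052734375), (92.19096374511719, 35.31105041503906), 40.675357818603516) 31.131227821077402
at [511.  128.8 278.5] -0.2 w 85.1 q [ 0.56  0.17 -0.09  0.   -1.32  1.01] F [ 2.3 -1.2  2.9] t 2.5
-> (430, 160, 110, -48.6) rows 7
   (-1.16, -0.44, 2.41, 6.91)
   (-1.2, -0.3, 2.41, 6.91)
   (-1.23, -0.15, 2.41, 6.91)
   (-1.24, -0.0, 2.41, 6.91)
   (-1.23, 0.15, 2.41, 6.91)
   (-1.2, 0.29, 2.41, 6.91)
   (-1.16, 0.44, 2.41, 6.91)
-> (430, 160, 30, -48.6) rows 2
   2 x (0.0, -0.0, 4.0, -0.0)
```

```bash
python3 - <<'E'
from h import *
plan((427,161,110,-48.8),(427,161,30,-48.8))
E
```

```text
at [511.  128.8 278.5] -0.2 w 85.1 q [ 0.56  0.17 -0.09  0.   -1.32  1.01] F [ 2.3 -1.2  2.9] t 2.5
-> (427, 161, 110, -48.8) rows 7
   (-1.2, -0.46, 2.41, 6.94)
   (-1.25, -0.31, 2.41, 6.94)
   (-1.28, -0.15, 2.41, 6.94)
   (-1.28, 0.0, 2.41, 6.94)
   (-1.28, 0.16, 2.41, 6.94)
   (-1.25, 0.31, 2.41, 6.94)
   (-1.2, 0.46, 2.41, 6.94)
-> (427, 161, 30, -48.8) rows 2
   2 x (0.0, -0.0, 4.0, -0.0)
```

Request:
send_rows(
  targets=[
    {"x": -1.2,"y": -0.46,"z": 2.4,"ax": 0,"ay": 0,"az": 6.94,"gripper": -1},
    {"x": -1.25,"y": -0.31,"z": 2.4,"ax": 0,"ay": 0,"az": 6.94,"gripper": -1},
    {"x": -1.28,"y": -0.15,"z": 2.4,"ax": 0,"ay": 0,"az": 6.94,"gripper": -1},
    {"x": -1.28,"y": 0,"z": 2.4,"ax": 0,"ay": 0,"az": 6.94,"gripper": -1},
    {"x": -1.28,"y": 0.16,"z": 2.4,"ax": 0,"ay": 0,"az": 6.94,"gripper": -1},
  ],
)

```text
clock: 2.97
position: [447.6, 158.3, 157.5]
ee_rot: [0.954, -0.301, 0.0, -0.0]
contact_force: [0.3, 0.2, 0.6]
gripper_width: 85.7
grasp_force: 0.0
```

Request:
send_rows(
  targets=[
    {"x": -1.25,"y": 0.31,"z": 2.4,"ax": 0,"ay": 0,"az": 6.94,"gripper": -1},
    {"x": -1.2,"y": 0.46,"z": 2.4,"ax": 0,"ay": 0,"az": 6.94,"gripper": -1},
    {"x": 0,"y": 0,"z": 0,"ax": 0,"ay": 0,"az": 0,"gripper": -1},
    {"x": 0,"y": 0,"z": 0,"ax": 0,"ay": 0,"az": 0,"gripper": -1},
  ],
)

```text
clock: 3.3
position: [423.6, 167.2, 110.0]
ee_rot: [0.913, -0.409, -0.0, 0.001]
contact_force: [0.4, 0.4, 0.8]
gripper_width: 85.1
grasp_force: 0.0
```

```bash
python3 - <<'E'
from h import *
plan((427,161,30,-48.8))
im,d,m=snap('wrist'); W=cloud(d,m); tips(W,im)
E
```

```text
at [423.6 167.2 110. ] -48.3 w 85.1 q [ 0.73  0.19 -0.51  0.   -0.87 -0.01] F [0.4 0.4 0.8] t 3.3
-> (427, 161, 30, -48.8) rows 3
   3 x (0.23, 0.05, 2.67, 0.17)
tip px [582.  63.] 697 [365.2 -42.1  24. ]
tip px [283. 132.] 817 [491.4 131.7  52.1]
tip px [365. 133.] 786 [448.2  94.4  52.1]
tip px [387. 260.] 409 [359.7 155.   24.1]
tip px [321. 298.] 449 [387.9 207.   53.2]
```

Request:
send_rows(
  targets=[
    {"x": 0.23,"y": 0.05,"z": 2.7,"ax": 0,"ay": 0,"az": 0.2,"gripper": -1},
    {"x": 0.23,"y": 0.05,"z": 2.7,"ax": 0,"ay": 0,"az": 0.2,"gripper": -1},
    {"x": 0.23,"y": 0.05,"z": 2.6,"ax": 0,"ay": 0,"az": 0.2,"gripper": -1},
    {"x": 0,"y": 0,"z": 0,"ax": 0,"ay": 0,"az": 0,"gripper": -1},
    {"x": 0,"y": 0,"z": 0,"ax": 0,"ay": 0,"az": 0,"gripper": -0.2},
  ],
)

```text
clock: 3.77
position: [428.7, 161.4, 30.9]
ee_rot: [0.91, -0.415, 0.0, 0.0]
contact_force: [0.2, 0.7, 0.5]
gripper_width: 75.2
grasp_force: 0.0
```

Request:
send_rows(
  targets=[
    {"x": 0,"y": 0,"z": 0,"ax": 0,"ay": 0,"az": 0,"gripper": 1},
    {"x": 0,"y": 0,"z": 0,"ax": 0,"ay": 0,"az": 0,"gripper": 1},
    {"x": 0,"y": 0,"z": 0,"ax": 0,"ay": 0,"az": 0,"gripper": 1},
    {"x": 0,"y": 0,"z": 0,"ax": 0,"ay": 0,"az": 0,"gripper": 1},
    {"x": 0,"y": 0,"z": 0,"ax": 0,"ay": 0,"az": 0,"gripper": 1},
  ],
)

```text
clock: 4.18
position: [427.9, 161.7, 31.2]
ee_rot: [0.91, -0.415, 0.0, -0.001]
contact_force: [0.1, 0.3, 0.5]
gripper_width: 12.5
grasp_force: 0.0
```

Request:
send_rows(
  targets=[
    {"x": 0,"y": 0,"z": -3,"ax": 0,"ay": 0,"az": 0,"gripper": 1},
    {"x": 0,"y": 0,"z": -4,"ax": 0,"ay": 0,"az": 0,"gripper": 1},
    {"x": 0,"y": 0,"z": -4,"ax": 0,"ay": 0,"az": 0,"gripper": 1},
    {"x": 0,"y": 0,"z": 0,"ax": 0,"ay": 0,"az": 0,"gripper": 1},
    {"x": 0,"y": 0,"z": 0,"ax": 0,"ay": 0,"az": 0,"gripper": 1},
  ],
)

```text
clock: 4.6
position: [428.8, 162.5, 143.0]
ee_rot: [0.91, -0.415, 0.001, -0.003]
contact_force: [0.0, -0.7, -0.7]
gripper_width: 0.2
grasp_force: 0.0
```

```bash
python3 - <<'E'
from h import *
plan((610,3,110,-180.8,38,1),(610,3,32,-180.8))
im,d,m=snap('wrist','w2.png'); W=cloud(d,m); tips(W,im)
E
```

```text
at [428.8 162.5 143. ] -49.1 w 0.2 q [ 0.72  0.15 -0.47  0.   -0.95 -0.  ] F [ 0.  -0.7 -0.7] t 4.6
-> (610, 3, 110, -180.8, 38, 1) rows 19
   (1.26, -0.17, 0.17, 6.93)
   (1.23, -0.32, 0.17, 6.93)
   (1.18, -0.47, 0.17, 6.93)
   (1.12, -0.61, 0.17, 6.93)
   (1.03, -0.74, 0.17, 6.93)
   (0.94, -0.86, 0.17, 6.93)
   (0.83, -0.96, 0.17, 6.93)
   (0.71, -1.06, 0.17, 6.93)
   (0.57, -1.13, 0.17, 6.93)
   (0.43, -1.19, 0.17, 6.93)
   (0.28, -1.24, 0.17, 6.93)
   (0.13, -1.26, 0.17, 6.93)
   (-0.02, -1.27, 0.17, 6.93)
   (-0.17, -1.26, 0.17, 6.93)
   (-0.32, -1.23, 0.17, 6.93)
   (-0.47, -1.18, 0.17, 6.93)
   (-0.61, -1.11, 0.17, 6.93)
   (-0.74, -1.03, 0.17, 6.93)
   (-0.86, -0.94, 0.17, 6.93)
-> (610, 3, 32, -180.8) rows 2
   2 x (0.0, 0.0, 3.9, -0.0)
tip px [607.   7.] 420 [372.  -97.5  24. ]
tip px [548.  78.] 678 [364.2 -41.9  23.9]
tip px [290. 139.] 413 [492.2 130.7  51.6]
tip px [360. 139.] 345 [448.9  93.5  51.5]
tip px [382. 252.] 326 [360.3 155.3  24. ]
tip px [323. 277.] 87 [435.3 153.  182.9]
```

View pics/w2.png

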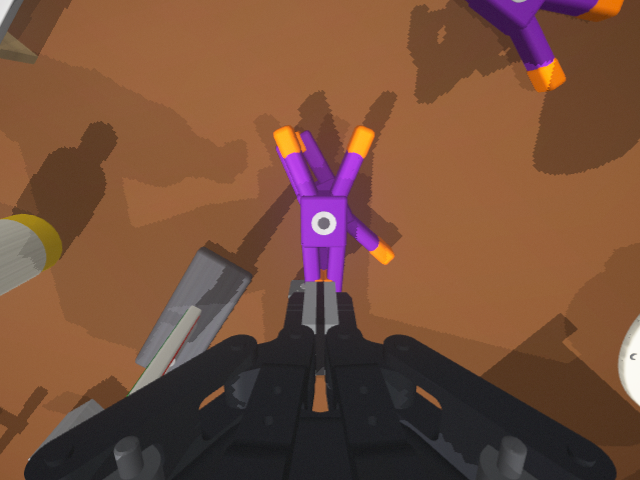

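Gripper closed with nothing in it and the clamp is unmoved: its dot is at (323,223), right under the shut tips. I'll check where the fingertips really stand along tool z.

```bash
python3 - <<'E'
from h import *
W=np.load('w1.npz')['W']
P=W-np.array([508.8,133.8,278.7])
k=(abs(P[...,0])<40)&(abs(P[...,1])<75)&(P[...,2]>-70)&(P[...,2]<170)
Q=P[k]; i=np.argsort(Q[:,2]); print('open lowest',np.round(Q[i[:400:80]],0).tolist())
for lo in range(-10,60,6):
    q=Q[(Q[:,2]>lo)&(Q[:,2]<lo+6)]
    if len(q): print(lo,len(q),'x',np.round(np.percentile(q[:,0],[2,98])),'|y|',np.round(np.percentile(abs(q[:,1]),[2,98])))
s=arm.read_state();im,d,m=snap('wrist');W=cloud(d,m);P=(W-s['position'])@R.from_quat(s['ee_rot']).as_matrix()
k=(abs(P[...,0])<40)&(abs(P[...,1])<75)&(P[...,2]<20)
Q=P[k]
print('closed',s['gripper_width'],s['position'])
for lo in range(-60,12,6):
    q=Q[(Q[:,2]>lo)&(Q[:,2]<lo+6)]
    if len(q): print(lo,len(q),'x',np.round(np.percentile(q[:,0],[2,98])),'|y|',np.round(np.percentile(abs(q[:,1]),[2,98])))
E
```

```text
open lowest [[6.0, 43.0, 50.0], [-4.0, 43.0, 51.0], [6.0, 43.0, 53.0], [12.0, 49.0, 54.0], [12.0, 47.0, 54.0]]
44 12 x [-4.  8.] |y| [43. 43.]
50 502 x [-9. 12.] |y| [42. 49.]
56 865 x [-9. 12.] |y| [42. 55.]
closed -0.0492648875982364 [427.41908297 161.49773499 141.07410674]
-60 482 x [ 7. 12.] |y| [ 0. 14.]
-54 474 x [ 7. 12.] |y| [ 0. 14.]
-48 331 x [ 7. 12.] |y| [ 0. 13.]
-42 62 x [11. 12.] |y| [0. 7.]
```

By wrist depth, the real fingertips sit about 38 mm (shut) to 50 mm (open) above the stated TCP, which explains the miss. I'll go lower in stages and watch the force.

Request:
send_rows(
  targets=[
    {"x": 0,"y": 0,"z": 0,"ax": 0,"ay": 0,"az": 0,"gripper": -1},
    {"x": 0,"y": 0,"z": 0,"ax": 0,"ay": 0,"az": 0,"gripper": -1},
    {"x": 0,"y": 0,"z": 0,"ax": 0,"ay": 0,"az": 0,"gripper": -1},
    {"x": 0,"y": 0,"z": 0,"ax": 0,"ay": 0,"az": 0,"gripper": -1},
    {"x": 0,"y": 0,"z": 3.5,"ax": 0,"ay": 0,"az": 0,"gripper": -1},
  ],
)

```text
clock: 5.12
position: [432.2, 164.4, 110.0]
ee_rot: [0.91, -0.415, 0.004, -0.006]
contact_force: [0.9, 1.9, -0.4]
gripper_width: 60.6
grasp_force: 0.0
```

Request:
send_rows(
  targets=[
    {"x": 0,"y": 0,"z": 3.5,"ax": 0,"ay": 0,"az": 0,"gripper": -1},
    {"x": 0,"y": 0,"z": 3.5,"ax": 0,"ay": 0,"az": 0,"gripper": -1},
    {"x": 0,"y": 0,"z": 3.0,"ax": 0,"ay": 0,"az": 0,"gripper": -1},
    {"x": 0,"y": 0,"z": 0,"ax": 0,"ay": 0,"az": 0,"gripper": -1},
    {"x": 0,"y": 0,"z": 0,"ax": 0,"ay": 0,"az": 0,"gripper": -1},
  ],
)

```text
clock: 5.53
position: [426.8, 160.5, 4.3]
ee_rot: [0.91, -0.415, -0.001, 0.002]
contact_force: [-0.4, 0.5, 0.8]
gripper_width: 85.2
grasp_force: 0.0
```

```bash
python3 - <<'E'
from h import *
plan((427,161,-13,-49))
im,d,m=snap('wrist','w3.png')
E
```

```text
at [426.8 160.5   4.3] -49.1 w 85.2 q [ 0.72  0.35 -0.63  0.   -0.59 -0.  ] F [-0.4  0.5  0.8] t 5.5
-> (427, 161, -13, -49) rows 1
   1 x (-0.02, -0.05, 1.73, -0.08)
```

View pics/w3.png

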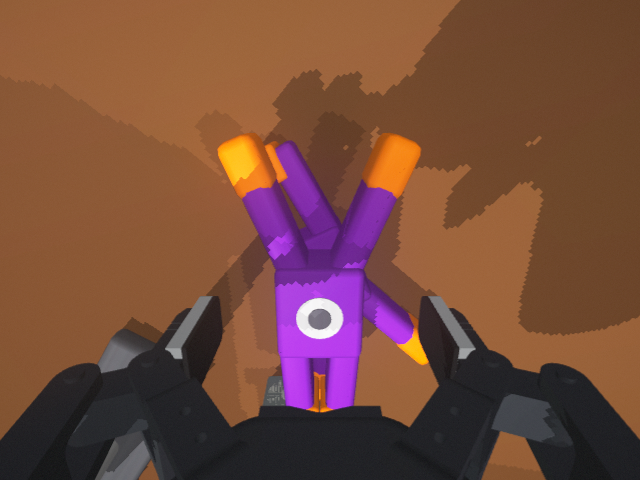

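Request:
send_rows(
  targets=[
    {"x": 0,"y": 0,"z": 1.6,"ax": 0,"ay": 0,"az": 0,"gripper": -1},
    {"x": 0,"y": 0,"z": 0,"ax": 0,"ay": 0,"az": 0,"gripper": 1},
    {"x": 0,"y": 0,"z": 0,"ax": 0,"ay": 0,"az": 0,"gripper": 1},
    {"x": 0,"y": 0,"z": 0,"ax": 0,"ay": 0,"az": 0,"gripper": 1},
    {"x": 0,"y": 0,"z": 0,"ax": 0,"ay": 0,"az": 0,"gripper": 1},
  ],
)

```text
clock: 6.0
position: [428.2, 161.8, -9.3]
ee_rot: [0.91, -0.415, 0.001, -0.001]
contact_force: [-0.0, 0.2, 0.7]
gripper_width: 38.8
grasp_force: 0.2
```

Request:
send_rows(
  targets=[
    {"x": 0,"y": 0,"z": 0,"ax": 0,"ay": 0,"az": 0,"gripper": 1},
    {"x": 0,"y": 0,"z": 0,"ax": 0,"ay": 0,"az": 0,"gripper": 1},
    {"x": 0,"y": 0,"z": 0,"ax": 0,"ay": 0,"az": 0,"gripper": 1},
  ],
)

```text
clock: 6.25
position: [428.3, 161.9, -9.1]
ee_rot: [0.91, -0.415, 0.001, -0.001]
contact_force: [-1.5, 0.3, 6.7]
gripper_width: 36.9
grasp_force: 61.0
```

Clamp2 is gripped (36.9 mm, 61 N). I'll lift it, turn it and carry it to the left bay.

Request:
send_rows(
  targets=[
    {"x": 0,"y": 0,"z": -2,"ax": 0,"ay": 0,"az": 0,"gripper": 1},
    {"x": 0,"y": 0,"z": -3,"ax": 0,"ay": 0,"az": 0,"gripper": 1},
    {"x": 0,"y": 0,"z": -3,"ax": 0,"ay": 0,"az": 0,"gripper": 1},
    {"x": 0,"y": 0,"z": 0,"ax": 0,"ay": 0,"az": 0,"gripper": 1},
    {"x": 0,"y": 0,"z": 0,"ax": 0,"ay": 0,"az": 0,"gripper": 1},
  ],
)

```text
clock: 6.67
position: [428.5, 162.2, 71.5]
ee_rot: [0.91, -0.416, 0.001, -0.003]
contact_force: [-0.1, 0.8, -1.8]
gripper_width: 36.9
grasp_force: 60.7
```

```bash
python3 - <<'E'
from h import *
plan((610.7,182.7,71,-180.8,38,1),(610.7,182.7,-34,-180.8,35,1),(667.7,181.9,-34,-180.8,10,1))
E
```

```text
at [428.5 162.2  71.5] -49.1 w 36.9 q [ 0.72  0.24 -0.56 -0.   -0.76 -0.  ] F [-0.1  0.8 -1.8] t 6.7
-> (610.7, 182.7, 71, -180.8, 38, 1) rows 19
   (0.55, -0.8, 0.0, 6.93)
   (0.45, -0.86, 0.0, 6.93)
   (0.34, -0.9, 0.0, 6.93)
   (0.23, -0.94, 0.0, 6.93)
   (0.11, -0.96, 0.0, 6.93)
   (-0.0, -0.97, 0.0, 6.93)
   (-0.12, -0.96, 0.0, 6.93)
   (-0.23, -0.94, 0.0, 6.93)
   (-0.35, -0.9, 0.0, 6.93)
   (-0.45, -0.85, 0.0, 6.93)
   (-0.55, -0.79, 0.0, 6.93)
   (-0.64, -0.72, 0.0, 6.93)
   (-0.72, -0.64, 0.0, 6.93)
   (-0.8, -0.54, 0.0, 6.93)
   (-0.86, -0.44, 0.0, 6.93)
   (-0.9, -0.34, 0.0, 6.93)
   (-0.94, -0.23, 0.0, 6.93)
   (-0.96, -0.11, 0.0, 6.93)
   (-0.96, 0.0, 0.0, 6.93)
-> (610.7, 182.7, -34, -180.8, 35, 1) rows 3
   3 x (0.0, 0.0, 3.5, -0.0)
-> (667.7, 181.9, -34, -180.8, 10, 1) rows 6
   6 x (-0.95, -0.0, -0.0, -0.0)
```

Request:
send_rows(
  targets=[
    {"x": 0.55,"y": -0.8,"z": 0,"ax": 0,"ay": 0,"az": 6.93,"gripper": 1},
    {"x": 0.45,"y": -0.86,"z": 0,"ax": 0,"ay": 0,"az": 6.93,"gripper": 1},
    {"x": 0.34,"y": -0.9,"z": 0,"ax": 0,"ay": 0,"az": 6.93,"gripper": 1},
    {"x": 0.23,"y": -0.94,"z": 0,"ax": 0,"ay": 0,"az": 6.93,"gripper": 1},
    {"x": 0.11,"y": -0.96,"z": 0,"ax": 0,"ay": 0,"az": 6.93,"gripper": 1},
  ],
)

```text
clock: 7.08
position: [474.9, 166.1, 68.1]
ee_rot: [0.742, -0.67, -0.0, 0.001]
contact_force: [0.6, 0.7, -0.6]
gripper_width: 37.1
grasp_force: 60.5
```

Request:
send_rows(
  targets=[
    {"x": 0,"y": -0.97,"z": 0,"ax": 0,"ay": 0,"az": 6.93,"gripper": 1},
    {"x": -0.12,"y": -0.96,"z": 0,"ax": 0,"ay": 0,"az": 6.93,"gripper": 1},
    {"x": -0.23,"y": -0.94,"z": 0,"ax": 0,"ay": 0,"az": 6.93,"gripper": 1},
    {"x": -0.35,"y": -0.9,"z": 0,"ax": 0,"ay": 0,"az": 6.93,"gripper": 1},
    {"x": -0.45,"y": -0.85,"z": 0,"ax": 0,"ay": 0,"az": 6.93,"gripper": 1},
  ],
)

```text
clock: 7.5
position: [522.8, 171.4, 67.8]
ee_rot: [-0.509, 0.861, 0.0, -0.002]
contact_force: [0.0, -0.1, -0.5]
gripper_width: 37.2
grasp_force: 60.5
```

Request:
send_rows(
  targets=[
    {"x": -0.55,"y": -0.79,"z": 0,"ax": 0,"ay": 0,"az": 6.93,"gripper": 1},
    {"x": -0.64,"y": -0.72,"z": 0,"ax": 0,"ay": 0,"az": 6.93,"gripper": 1},
    {"x": -0.72,"y": -0.64,"z": 0,"ax": 0,"ay": 0,"az": 6.93,"gripper": 1},
    {"x": -0.8,"y": -0.54,"z": 0,"ax": 0,"ay": 0,"az": 6.93,"gripper": 1},
    {"x": -0.86,"y": -0.44,"z": 0,"ax": 0,"ay": 0,"az": 6.93,"gripper": 1},
  ],
)

```text
clock: 7.92
position: [570.7, 176.9, 67.6]
ee_rot: [-0.23, 0.973, -0.0, -0.002]
contact_force: [-0.8, -0.2, -1.6]
gripper_width: 36.7
grasp_force: 60.5
```

Request:
send_rows(
  targets=[
    {"x": -0.9,"y": -0.34,"z": 0,"ax": 0,"ay": 0,"az": 6.93,"gripper": 1},
    {"x": -0.94,"y": -0.23,"z": 0,"ax": 0,"ay": 0,"az": 6.93,"gripper": 1},
    {"x": -0.96,"y": -0.11,"z": 0,"ax": 0,"ay": 0,"az": 6.93,"gripper": 1},
    {"x": -0.96,"y": 0,"z": 0,"ax": 0,"ay": 0,"az": 6.93,"gripper": 1},
    {"x": 0,"y": 0,"z": 0,"ax": 0,"ay": 0,"az": 0,"gripper": 1},
  ],
)

```text
clock: 8.33
position: [610.3, 181.4, 67.4]
ee_rot: [0.008, 1.0, -0.001, -0.001]
contact_force: [0.6, -0.4, -1.0]
gripper_width: 36.8
grasp_force: 60.5
```

Request:
send_rows(
  targets=[
    {"x": 0,"y": 0,"z": 3,"ax": 0,"ay": 0,"az": 0,"gripper": 1},
    {"x": 0,"y": 0,"z": 3,"ax": 0,"ay": 0,"az": 0,"gripper": 1},
    {"x": 0,"y": 0,"z": 0,"ax": 0,"ay": 0,"az": 0,"gripper": 1},
    {"x": 0,"y": 0,"z": 0,"ax": 0,"ay": 0,"az": 0,"gripper": 1},
  ],
)

```text
clock: 8.67
position: [607.6, 180.5, 7.1]
ee_rot: [0.006, 1.0, -0.002, -0.003]
contact_force: [0.5, -0.2, -0.9]
gripper_width: 37.0
grasp_force: 60.4
```

```bash
python3 - <<'E'
from h import *
plan((610.7,182.7,-34,-180.8),(667.7,181.9,-34,-180.8,10))
im,d,m=snap('wrist'); W=cloud(d,m); tips(W,im)
im,d,m=snap('scene'); W=cloud(d,m); tips(W,im)
E
```

```text
at [607.6 180.5   7.1] 179.3 w 37.0 q [ 0.54  0.58 -0.18 -0.   -0.82 -2.13] F [ 0.5 -0.2 -0.9] t 8.7
-> (610.7, 182.7, -34, -180.8) rows 2
   2 x (-0.16, 0.11, 2.06, 0.07)
-> (667.7, 181.9, -34, -180.8, 10) rows 6
   6 x (-0.95, -0.0, -0.0, -0.0)
tip px [202.  19.] 1475 [488.3 133.   25.1]
tip px [239. 166.] 2941 [544.2 152.8  68.6]
tip px [393. 165.] 1944 [544.9 207.9  68.1]
tip px [320. 403.] 175 [662.  180.3  54.1]
tip px [307.  98.] 298 [ 58.4 772.2  20.7]
tip px [402. 150.] 83 [624.6 377.  179.5]
tip px [301. 195.] 20 [382.3 208.2  24.2]
tip px [349. 202.] 43 [549.3 208.4  71. ]
tip px [493. 224.] 92 [931.7 407.7  28.6]
tip px [284. 204.] 36 [360.1 152.4  24.7]
tip px [340. 214.] 60 [548.9 151.2  70.4]
tip px [318. 223.] 35 [488.1 131.9  25.4]
tip px [387. 223.] 31 [675.6 178.5  72.2]
tip px [246. 244.] 41 [364.8 -44.6  24.1]
tip px [236. 258.] 56 [ 375.4 -102.8   24.6]
tip px [285. 263.] 36 [495.3 -53.2  25.9]
tip px [385. 429.] 3132 [ 907.4 -327.2   35.3]
```

Request:
send_rows(
  targets=[
    {"x": -0.1,"y": 0.1,"z": 2.0,"ax": 0,"ay": 0,"az": 0,"gripper": 1},
    {"x": -0.1,"y": 0,"z": 2.1,"ax": 0,"ay": 0,"az": 0,"gripper": 1},
    {"x": 0,"y": 0,"z": 0,"ax": 0,"ay": 0,"az": 0,"gripper": 1},
    {"x": -1,"y": 0,"z": 0,"ax": 0,"ay": 0,"az": 0,"gripper": 1},
    {"x": -1,"y": 0,"z": 0,"ax": 0,"ay": 0,"az": 0,"gripper": 1},
  ],
)

```text
clock: 9.18
position: [632.8, 183.0, -29.4]
ee_rot: [0.006, 1.0, 0.0, 0.001]
contact_force: [1.1, 1.3, -0.8]
gripper_width: 37.0
grasp_force: 60.5
```

Request:
send_rows(
  targets=[
    {"x": -1,"y": 0,"z": 0,"ax": 0,"ay": 0,"az": 0,"gripper": 1},
    {"x": -1,"y": 0,"z": 0,"ax": 0,"ay": 0,"az": 0,"gripper": 1},
    {"x": -1,"y": 0,"z": 0,"ax": 0,"ay": 0,"az": 0,"gripper": 1},
    {"x": -0.8,"y": 0,"z": 0,"ax": 0,"ay": 0,"az": 0,"gripper": 1},
    {"x": 0,"y": 0,"z": 0.2,"ax": 0,"ay": 0,"az": 0,"gripper": 1},
  ],
)

```text
clock: 9.6
position: [672.8, 182.6, -31.1]
ee_rot: [0.007, 1.0, 0.001, 0.003]
contact_force: [-0.2, 0.4, -0.8]
gripper_width: 37.0
grasp_force: 60.5
```

Request:
send_rows(
  targets=[
    {"x": 0,"y": 0,"z": 0,"ax": 0,"ay": 0,"az": 0,"gripper": 1},
    {"x": 0,"y": 0,"z": 0,"ax": 0,"ay": 0,"az": 0,"gripper": 0.2},
    {"x": 0,"y": 0,"z": 0,"ax": 0,"ay": 0,"az": 0,"gripper": -0.5},
    {"x": 0,"y": 0,"z": 0,"ax": 0,"ay": 0,"az": 0,"gripper": -0.5},
    {"x": 0,"y": 0,"z": 0,"ax": 0,"ay": 0,"az": 0,"gripper": -0.5},
  ],
)

```text
clock: 10.02
position: [669.7, 182.1, -33.2]
ee_rot: [0.007, 1.0, 0.0, 0.0]
contact_force: [-0.6, 0.3, 1.0]
gripper_width: 63.8
grasp_force: 0.0
```

Request:
send_rows(
  targets=[
    {"x": 0,"y": 0,"z": -3,"ax": 0,"ay": 0,"az": 0,"gripper": -1},
    {"x": 0,"y": 0,"z": -4,"ax": 0,"ay": 0,"az": 0,"gripper": -1},
    {"x": 0.9,"y": 0,"z": -4,"ax": 0,"ay": 0,"az": 0,"gripper": -1},
    {"x": 3,"y": 0,"z": -2.5,"ax": 0,"ay": 0,"az": 0,"gripper": -1},
    {"x": 4,"y": 0,"z": 0,"ax": 0,"ay": 0,"az": 0,"gripper": -1},
  ],
)

```text
clock: 10.43
position: [596.1, 184.9, 108.3]
ee_rot: [0.007, 1.0, 0.003, 0.007]
contact_force: [-0.3, 1.1, -0.2]
gripper_width: 85.2
grasp_force: 0.0
```

```bash
python3 - <<'E'
from h import *
plan((430,150,110,180))
im,d,m=snap('wrist','w4.png'); W=cloud(d,m); tips(W,im)
np.savez('w4.npz',im=im,W=W)
E
```

```text
at [596.1 184.9 108.3] 179.2 w 85.2 q [ 0.56  0.44 -0.13  0.   -0.98 -2.15] F [-0.3  1.1 -0.2] t 10.4
-> (430, 150, 110, 180) rows 5
   (3.31, -0.74, -0.03, -0.15)
   (3.31, -0.73, -0.03, -0.15)
   (3.32, -0.72, -0.03, -0.15)
   (3.32, -0.72, -0.03, -0.15)
   (3.32, -0.71, -0.03, -0.15)
tip px [243.  70.] 620 [485.7 133.3  25.3]
tip px [282. 230.] 596 [605.6 154.1  24.1]
tip px [351. 230.] 582 [606.3 211.3  24.2]
```

View pics/w4.png

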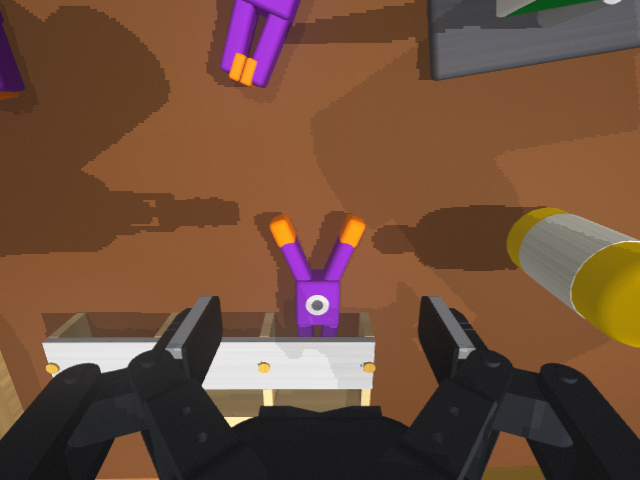

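Clamp2 lies in the left bay: centre dot at (317,305), jaws under the bar. Clamp1's nose is the double tip at (243,70), so its yaw is about -23°, centred near (430,157).

```bash
python3 - <<'E'
from h import *
plan((430,157,70,-202.9+360))
E
```

```text
at [581.8 181.3 103. ] 179.2 w 85.5 q [ 0.57  0.44 -0.15 -0.   -0.99 -2.15] F [-10.2  -3.4  -5.9] t 10.5
-> (430, 157, 70, 157.1) rows 4
   (3.79, -0.66, 0.83, 5.53)
   (3.71, -1.02, 0.83, 5.53)
   (3.59, -1.37, 0.83, 5.53)
   (3.44, -1.71, 0.83, 5.53)
```

Request:
send_rows(
  targets=[
    {"x": 3.8,"y": -0.7,"z": 0.8,"ax": 0,"ay": 0,"az": 5.5,"gripper": -1},
    {"x": 3.7,"y": -1.0,"z": 0.8,"ax": 0,"ay": 0,"az": 5.5,"gripper": -1},
    {"x": 3.6,"y": -1.4,"z": 0.8,"ax": 0,"ay": 0,"az": 5.5,"gripper": -1},
    {"x": 3.4,"y": -1.7,"z": 0.8,"ax": 0,"ay": 0,"az": 5.5,"gripper": -1},
    {"x": 0,"y": 0,"z": 0,"ax": 0,"ay": 0,"az": 0,"gripper": -1},
  ],
)

```text
clock: 10.9
position: [428.7, 152.5, 66.3]
ee_rot: [0.199, 0.98, -0.004, -0.005]
contact_force: [-0.9, -0.6, -0.9]
gripper_width: 85.4
grasp_force: 0.0
```

Request:
send_rows(
  targets=[
    {"x": 0,"y": 0,"z": 0,"ax": 0,"ay": 0,"az": 0,"gripper": -1},
    {"x": 0,"y": 0,"z": 0,"ax": 0,"ay": 0,"az": 0,"gripper": -1},
  ],
)

```text
clock: 11.07
position: [440.2, 158.8, 70.1]
ee_rot: [0.197, 0.98, 0.001, 0.001]
contact_force: [0.6, -0.3, 0.3]
gripper_width: 85.7
grasp_force: 0.0
```

```bash
python3 - <<'E'
from h import *
im,d,m=snap('wrist'); W=cloud(d,m); tips(W,im)
hsv=cv2.cvtColor(im,cv2.COLOR_RGB2HSV);k=(hsv[...,0]>125)&(hsv[...,0]<150)&(hsv[...,1]>120)&(W[...,2]>25)&(W[...,2]<31)
g=(im.min(2)>150)&(im.max(2)-im.min(2)<40)&(abs(W[...,2]-28)<3)
print('ring',g.sum(),np.nanmean(W[g],0))
plan((430,157,-38,157.1))
E
```

```text
tip px [265. 125.] 523 [358.2 155.3  23.6]
tip px [356. 127.] 648 [381.7 208.8  23.9]
tip px [ 18. 245.] 968 [364.5 -40.6  23.6]
tip px [311. 301.] 471 [484.6 133.5  25.3]
tip px [387. 400.] 445 [593.8 155.7  28.9]
ring 3529 [374.34550508 219.30442651  28.62630598]
at [440.8 159.1  70.1] 157.3 w 85.1 q [ 0.69  0.26 -0.54  0.   -0.77 -2.66] F [-0.3 -0.1 -0. ] t 11.1
-> (430, 157, -38, 157.1) rows 3
   3 x (0.3, -0.2, 3.6, 0.06)
```

Request:
send_rows(
  targets=[
    {"x": 0.33,"y": -0.2,"z": 3.6,"ax": 0,"ay": 0,"az": 0,"gripper": -1},
    {"x": 0.33,"y": -0.2,"z": 3.6,"ax": 0,"ay": 0,"az": 0,"gripper": -1},
    {"x": 0.33,"y": -0.2,"z": 3.6,"ax": 0,"ay": 0,"az": 0,"gripper": -1},
    {"x": 0,"y": 0,"z": 0,"ax": 0,"ay": 0,"az": 0,"gripper": -1},
    {"x": 0,"y": 0,"z": 0,"ax": 0,"ay": 0,"az": 0,"gripper": 1},
  ],
)

```text
clock: 11.53
position: [428.1, 156.1, -39.8]
ee_rot: [0.197, 0.98, -0.002, -0.001]
contact_force: [1.1, 0.3, 0.5]
gripper_width: 75.4
grasp_force: 0.0
```

Request:
send_rows(
  targets=[
    {"x": 0,"y": 0,"z": 0,"ax": 0,"ay": 0,"az": 0,"gripper": 1},
    {"x": 0,"y": 0,"z": 0,"ax": 0,"ay": 0,"az": 0,"gripper": 1},
    {"x": 0,"y": 0,"z": 0,"ax": 0,"ay": 0,"az": 0,"gripper": 1},
    {"x": 0,"y": 0,"z": 0,"ax": 0,"ay": 0,"az": 0,"gripper": 1},
    {"x": 0,"y": 0,"z": 0,"ax": 0,"ay": 0,"az": 0,"gripper": 1},
  ],
)

```text
clock: 11.95
position: [429.7, 157.8, -36.4]
ee_rot: [0.197, 0.98, 0.002, 0.002]
contact_force: [-0.1, 0.6, 8.1]
gripper_width: 37.1
grasp_force: 61.1
```

Request:
send_rows(
  targets=[
    {"x": 0,"y": 0,"z": 0,"ax": 0,"ay": 0,"az": 0,"gripper": 1},
    {"x": 0,"y": 0,"z": -2,"ax": 0,"ay": 0,"az": 0,"gripper": 1},
    {"x": 0,"y": 0,"z": -3,"ax": 0,"ay": 0,"az": 0,"gripper": 1},
    {"x": 0,"y": 0,"z": 0,"ax": 0,"ay": 0,"az": 0,"gripper": 1},
    {"x": 0,"y": 0,"z": 0,"ax": 0,"ay": 0,"az": 0,"gripper": 1},
  ],
)

```text
clock: 12.37
position: [429.1, 157.5, 13.6]
ee_rot: [0.198, 0.98, 0.002, 0.002]
contact_force: [-0.3, 0.2, -1.5]
gripper_width: 37.4
grasp_force: 60.6
```

```bash
python3 - <<'E'
from h import *
plan((610,92.7,12,179.2),(668,91.9,-34,179.2,10))
E
```

```text
at [429.1 157.5  13.6] 157.2 w 37.4 q [ 0.71  0.33 -0.63 -0.   -0.6  -2.68] F [-0.3  0.2 -1.5] t 12.4
-> (610, 92.7, 12, 179.2) rows 5
   (-3.84, 0.21, 0.03, -4.4)
   (-3.84, -0.09, 0.03, -4.4)
   (-3.82, -0.38, 0.03, -4.4)
   (-3.78, -0.68, 0.03, -4.4)
   (-3.72, -0.96, 0.03, -4.4)
-> (668, 91.9, -34, 179.2, 10) rows 8
   8 x (-0.73, 0.0, 0.57, -0.0)
```

Request:
send_rows(
  targets=[
    {"x": -3.8,"y": 0.2,"z": 0,"ax": 0,"ay": 0,"az": -4.4,"gripper": 1},
    {"x": -3.8,"y": -0.1,"z": 0,"ax": 0,"ay": 0,"az": -4.4,"gripper": 1},
    {"x": -3.8,"y": -0.4,"z": 0,"ax": 0,"ay": 0,"az": -4.4,"gripper": 1},
    {"x": -3.8,"y": -0.7,"z": 0,"ax": 0,"ay": 0,"az": -4.4,"gripper": 1},
    {"x": -3.7,"y": -0.9,"z": 0,"ax": 0,"ay": 0,"az": -4.4,"gripper": 1},
  ],
)

```text
clock: 12.78
position: [608.3, 90.8, 10.4]
ee_rot: [0.005, 1.0, -0.0, -0.001]
contact_force: [0.3, 0.9, -0.1]
gripper_width: 37.9
grasp_force: 41.1
```

Request:
send_rows(
  targets=[
    {"x": 0,"y": 0,"z": 0,"ax": 0,"ay": 0,"az": 0,"gripper": 1},
    {"x": 0,"y": 0,"z": 0,"ax": 0,"ay": 0,"az": 0,"gripper": 1},
    {"x": 0,"y": 0,"z": 0,"ax": 0,"ay": 0,"az": 0,"gripper": 1},
  ],
)

```text
clock: 13.03
position: [605.9, 91.4, 9.9]
ee_rot: [0.008, 1.0, -0.0, -0.002]
contact_force: [-0.6, 1.0, -1.9]
gripper_width: 37.1
grasp_force: 65.8
```

```bash
python3 - <<'E'
from h import *
plan((610,92.7,-33,179.2),(668,91.9,-34,179.2,10))
im,d,m=snap('wrist'); W=cloud(d,m); tips(W,im)
E
```

```text
at [605.9  91.4   9.9] 179.1 w 37.1 q [ 0.41  0.55 -0.24 -0.   -0.79 -2.  ] F [-0.6  1.  -1.9] t 13.0
-> (610, 92.7, -33, 179.2) rows 2
   2 x (-0.2, 0.07, 2.15, -0.04)
-> (668, 91.9, -34, 179.2, 10) rows 6
   6 x (-0.97, 0.0, 0.02, -0.0)
tip px [14. 59.] 494 [498.6 -44.   22.9]
tip px [240. 162.] 3095 [541.2  64.1  70.8]
tip px [387. 157.] 1416 [540.6 116.5  69.8]
tip px [407. 197.] 27 [553.7 123.1  70. ]
tip px [426. 263.] 796 [603.6 148.9  23. ]
tip px [533. 265.] 1278 [604.  207.3  23. ]
tip px [316. 401.] 91 [658.5  89.   58.1]
tip px [323. 401.] 118 [658.5  92.1  58.7]
```

Request:
send_rows(
  targets=[
    {"x": -0.1,"y": 0,"z": 2.1,"ax": 0,"ay": 0,"az": 0,"gripper": 1},
    {"x": -0.1,"y": 0,"z": 2.1,"ax": 0,"ay": 0,"az": 0,"gripper": 1},
    {"x": 0,"y": 0,"z": 0,"ax": 0,"ay": 0,"az": 0,"gripper": 1},
    {"x": -1,"y": 0,"z": 0,"ax": 0,"ay": 0,"az": 0,"gripper": 1},
    {"x": -1,"y": 0,"z": 0,"ax": 0,"ay": 0,"az": 0,"gripper": 1},
  ],
)

```text
clock: 13.5
position: [628.4, 92.3, -30.1]
ee_rot: [0.006, 1.0, -0.0, -0.001]
contact_force: [0.1, 1.0, -0.8]
gripper_width: 37.1
grasp_force: 66.0
```

Request:
send_rows(
  targets=[
    {"x": -1,"y": 0,"z": 0,"ax": 0,"ay": 0,"az": 0,"gripper": 1},
    {"x": -1,"y": 0,"z": 0,"ax": 0,"ay": 0,"az": 0,"gripper": 1},
    {"x": -1,"y": 0,"z": 0,"ax": 0,"ay": 0,"az": 0,"gripper": 1},
    {"x": -1,"y": 0,"z": 0,"ax": 0,"ay": 0,"az": 0,"gripper": 1},
    {"x": 0,"y": 0,"z": 0.2,"ax": 0,"ay": 0,"az": 0,"gripper": 1},
  ],
)

```text
clock: 13.92
position: [671.3, 92.1, -31.0]
ee_rot: [0.006, 1.0, 0.0, 0.002]
contact_force: [-0.3, -0.5, -1.6]
gripper_width: 37.1
grasp_force: 66.0
```

Request:
send_rows(
  targets=[
    {"x": 0,"y": 0,"z": 0,"ax": 0,"ay": 0,"az": 0,"gripper": 1},
    {"x": 0,"y": 0,"z": 0,"ax": 0,"ay": 0,"az": 0,"gripper": 0.2},
    {"x": 0,"y": 0,"z": 0,"ax": 0,"ay": 0,"az": 0,"gripper": -0.5},
    {"x": 0,"y": 0,"z": 0,"ax": 0,"ay": 0,"az": 0,"gripper": -0.5},
    {"x": 0,"y": 0,"z": 0,"ax": 0,"ay": 0,"az": 0,"gripper": -0.5},
  ],
)

```text
clock: 14.33
position: [669.4, 91.3, -32.2]
ee_rot: [0.007, 1.0, 0.0, 0.0]
contact_force: [0.3, -0.8, 0.4]
gripper_width: 64.1
grasp_force: 0.0
```

Request:
send_rows(
  targets=[
    {"x": 0,"y": 0,"z": -3,"ax": 0,"ay": 0,"az": 0,"gripper": -1},
    {"x": 0,"y": 0,"z": -4,"ax": 0,"ay": 0,"az": 0,"gripper": -1},
    {"x": 0.9,"y": 0,"z": -4,"ax": 0,"ay": 0,"az": 0,"gripper": -1},
    {"x": 0,"y": 0,"z": 0,"ax": 0,"ay": 0,"az": 0,"gripper": -1},
    {"x": 0,"y": 0,"z": 0,"ax": 0,"ay": 0,"az": 0,"gripper": -1},
  ],
)

```text
clock: 14.75
position: [662.3, 92.1, 81.4]
ee_rot: [0.007, 1.0, 0.001, 0.004]
contact_force: [0.3, -0.9, -0.2]
gripper_width: 85.8
grasp_force: 0.0
```

```bash
python3 - <<'E'
from h import *
plan((432,-61,70,188.7-360,38,1))
im,d,m=snap('wrist'); W=cloud(d,m); tips(W,im)
im,d,m=snap('scene'); W=cloud(d,m); tips(W,im)
E
```

```text
at [662.3  92.1  81.4] 179.2 w 85.8 q [ 0.38  0.54 -0.03  0.   -0.99 -1.96] F [ 0.3 -0.9 -0.2] t 14.8
-> (432, -61, 70, -171.3, 38, 1) rows 50
   (0.46, -0.31, 0.02, 7.01)
   (0.41, -0.37, 0.02, 7.01)
   (0.37, -0.41, 0.02, 7.01)
   (0.31, -0.46, 0.02, 7.01)
   (0.26, -0.49, 0.02, 7.01)
   (0.19, -0.52, 0.02, 7.01)
   (0.13, -0.54, 0.02, 7.01)
   (0.06, -0.55, 0.02, 7.01)
   (-0.0, -0.55, 0.02, 7.01)
   (-0.07, -0.55, 0.02, 7.01)
   (-0.14, -0.54, 0.02, 7.01)
   (-0.2, -0.51, 0.02, 7.01)
   (-0.26, -0.49, 0.02, 7.01)
   (-0.32, -0.45, 0.02, 7.01)
   (-0.37, -0.41, 0.02, 7.01)
   (-0.42, -0.36, 0.02, 7.01)
   (-0.46, -0.3, 0.02, 7.01)
   (-0.5, -0.25, 0.02, 7.01)
   (-0.52, -0.18, 0.02, 7.01)
   (-0.54, -0.12, 0.02, 7.01)
   (-0.55, -0.05, 0.02, 7.01)
   (-0.55, 0.02, 0.02, 7.01)
   (-0.55, 0.08, 0.02, 7.01)
   (-0.53, 0.15, 0.02, 7.01)
   (-0.51, 0.21, 0.02, 7.01)
   (-0.48, 0.27, 0.02, 7.01)
   (-0.44, 0.33, 0.02, 7.01)
   (-0.4, 0.38, 0.02, 7.01)
   (-0.35, 0.43, 0.02, 7.01)
   (-0.3, 0.47, 0.02, 7.01)
   (-0.24, 0.5, 0.02, 7.01)
   (-0.17, 0.53, 0.02, 7.01)
   (-0.11, 0.54, 0.02, 
[... 425 characters left out ...]

   (0.54, -0.1, 0.02, 7.01)
   (0.53, -0.17, 0.02, 7.01)
tip px [277. 149.] 767 [603.5  64.   24.2]
tip px [361. 149.] 758 [604.5 121.3  24.2]
tip px [407. 151.] 833 [606.2 152.7  24.2]
tip px [494. 151.] 720 [606.6 210.3  24.3]
tip px [257. 318.] 99 [718.4  46.4  47.7]
tip px [382. 322.] 24 [723.1 135.8  47.7]
tip px [306.  98.] 296 [ 57.3 772.3  20.5]
tip px [402. 150.] 85 [625.5 377.  179.3]
tip px [493. 224.] 89 [932.6 408.   28.6]
tip px [355. 236.] 82 [610.3 119.4  35.1]
tip px [246. 244.] 41 [365.2 -45.   24.8]
tip px [342. 252.] 56 [605.1  62.3  23.8]
tip px [236. 259.] 57 [ 375.3 -102.6   24.3]
tip px [285. 263.] 36 [496.  -53.3  25.3]
tip px [385. 429.] 3127 [ 907.4 -327.    35.3]
```

```bash
python3 - <<'E'
from h import *
plan((432.5,-61,60,188.7))
E
```

```text
at [659.9  91.3  77.1] 179.2 w 84.9 q [ 0.38  0.55 -0.03 -0.   -0.99 -1.96] F [-0.8  0.4 -0.1] t 14.8
-> (432.5, -61, 60, 188.7) rows 7
   (3.22, -2.22, 0.24, -1.36)
   (3.27, -2.14, 0.24, -1.36)
   (3.32, -2.07, 0.24, -1.36)
   (3.37, -1.99, 0.24, -1.36)
   (3.41, -1.91, 0.24, -1.36)
   (3.46, -1.82, 0.24, -1.36)
   (3.5, -1.74, 0.24, -1.36)
```

Request:
send_rows(
  targets=[
    {"x": 3.2,"y": -2.2,"z": 0.2,"ax": 0,"ay": 0,"az": -1.4,"gripper": -1},
    {"x": 3.3,"y": -2.1,"z": 0.2,"ax": 0,"ay": 0,"az": -1.4,"gripper": -1},
    {"x": 3.3,"y": -2.1,"z": 0.2,"ax": 0,"ay": 0,"az": -1.4,"gripper": -1},
    {"x": 3.4,"y": -2,"z": 0.2,"ax": 0,"ay": 0,"az": -1.4,"gripper": -1},
    {"x": 3.4,"y": -1.9,"z": 0.2,"ax": 0,"ay": 0,"az": -1.3,"gripper": -1},
  ],
)

```text
clock: 15.27
position: [495.2, -18.8, 65.4]
ee_rot: [-0.054, 0.999, -0.0, -0.002]
contact_force: [-0.4, -0.7, 0.1]
gripper_width: 85.1
grasp_force: 0.0
```

Request:
send_rows(
  targets=[
    {"x": 3.5,"y": -1.8,"z": 0.3,"ax": 0,"ay": 0,"az": -1.3,"gripper": -1},
    {"x": 3.5,"y": -1.7,"z": 0.3,"ax": 0,"ay": 0,"az": -1.3,"gripper": -1},
    {"x": 0,"y": 0,"z": 0,"ax": 0,"ay": 0,"az": 0,"gripper": -1},
    {"x": 0,"y": 0,"z": 0,"ax": 0,"ay": 0,"az": 0,"gripper": -1},
    {"x": 0,"y": 0,"z": 0,"ax": 0,"ay": 0,"az": 0,"gripper": -1},
  ],
)

```text
clock: 15.68
position: [433.0, -60.7, 60.8]
ee_rot: [-0.076, 0.997, -0.0, -0.0]
contact_force: [0.2, 0.3, 0.2]
gripper_width: 85.0
grasp_force: 0.0
```

```bash
python3 - <<'E'
from h import *
im,d,m=snap('wrist'); W=cloud(d,m); tips(W,im)
plan((432.5,-61,-38,188.7))
E
```

```text
tip px [271. 141.] 885 [ 373.  -100.8   24.1]
tip px [363. 141.] 824 [364.  -44.5  24. ]
tip px [314. 318.] 225 [492.  -56.   25.5]
tip px [324. 318.] 251 [490.6 -48.5  25.4]
tip px [501. 454.] 516 [602.2 120.1  24. ]
tip px [529. 460.] 448 [606.8 150.4  23.9]
at [433.7 -60.4  61. ] -171.3 w 85.3 q [ 0.24  0.23 -0.62  0.   -0.73 -1.65] F [ 0.8 -0.8  0.3] t 15.7
-> (432.5, -61, -38, 188.7) rows 3
   3 x (0.04, -0.02, 3.3, 0.01)
```

Request:
send_rows(
  targets=[
    {"x": 0.1,"y": 0,"z": 3.3,"ax": 0,"ay": 0,"az": 0,"gripper": -1},
    {"x": 0,"y": -0.1,"z": 3.3,"ax": 0,"ay": 0,"az": 0,"gripper": -1},
    {"x": 0,"y": 0,"z": 3.2,"ax": 0,"ay": 0,"az": 0,"gripper": -1},
    {"x": 0,"y": 0,"z": 0,"ax": 0,"ay": 0,"az": 0,"gripper": -1},
    {"x": 0,"y": 0,"z": 0,"ax": 0,"ay": 0,"az": 0,"gripper": 1},
  ],
)

```text
clock: 16.15
position: [431.6, -61.6, -38.1]
ee_rot: [-0.077, 0.997, -0.0, -0.002]
contact_force: [0.4, -0.0, 0.4]
gripper_width: 75.4
grasp_force: 0.0
```

Request:
send_rows(
  targets=[
    {"x": 0,"y": 0,"z": 0,"ax": 0,"ay": 0,"az": 0,"gripper": 1},
    {"x": 0,"y": 0,"z": 0,"ax": 0,"ay": 0,"az": 0,"gripper": 1},
    {"x": 0,"y": 0,"z": 0,"ax": 0,"ay": 0,"az": 0,"gripper": 1},
    {"x": 0,"y": 0,"z": 0,"ax": 0,"ay": 0,"az": 0,"gripper": 1},
    {"x": 0,"y": 0,"z": 0,"ax": 0,"ay": 0,"az": 0,"gripper": 1},
  ],
)

```text
clock: 16.57
position: [433.9, -61.3, -34.7]
ee_rot: [-0.076, 0.997, 0.0, 0.002]
contact_force: [-0.6, 0.3, 6.8]
gripper_width: 36.8
grasp_force: 60.8
```

Request:
send_rows(
  targets=[
    {"x": 0,"y": 0,"z": 0,"ax": 0,"ay": 0,"az": 0,"gripper": 1},
    {"x": 0,"y": 0,"z": -2,"ax": 0,"ay": 0,"az": 0,"gripper": 1},
    {"x": 0,"y": 0,"z": -3,"ax": 0,"ay": 0,"az": 0,"gripper": 1},
    {"x": 0,"y": 0,"z": 0,"ax": 0,"ay": 0,"az": 0,"gripper": 1},
    {"x": 0,"y": 0,"z": 0,"ax": 0,"ay": 0,"az": 0,"gripper": 1},
  ],
)

```text
clock: 16.98
position: [433.6, -61.3, 15.5]
ee_rot: [-0.076, 0.997, 0.001, 0.003]
contact_force: [-0.7, -0.1, -1.5]
gripper_width: 37.1
grasp_force: 60.4
```

```bash
python3 - <<'E'
from h import *
plan((608,2.7,12,179.2))
E
```

```text
at [433.6 -61.3  15.5] -171.3 w 37.1 q [ 0.23  0.3  -0.67 -0.   -0.59 -1.65] F [-0.7 -0.1 -1.5] t 17.0
-> (608, 2.7, 12, 179.2) rows 5
   (-3.64, 0.74, 0.07, 1.9)
   (-3.62, 0.86, 0.07, 1.9)
   (-3.58, 0.98, 0.07, 1.9)
   (-3.55, 1.1, 0.07, 1.9)
   (-3.51, 1.21, 0.07, 1.9)
```

Request:
send_rows(
  targets=[
    {"x": -3.6,"y": 0.7,"z": 0,"ax": 0,"ay": 0,"az": 1.9,"gripper": 1},
    {"x": -3.6,"y": 0.9,"z": 0,"ax": 0,"ay": 0,"az": 1.9,"gripper": 1},
    {"x": -3.6,"y": 1.0,"z": 0,"ax": 0,"ay": 0,"az": 1.9,"gripper": 1},
    {"x": -3.6,"y": 1.1,"z": 0,"ax": 0,"ay": 0,"az": 1.9,"gripper": 1},
    {"x": -3.5,"y": 1.2,"z": 0,"ax": 0,"ay": 0,"az": 1.9,"gripper": 1},
  ],
)

```text
clock: 17.4
position: [607.0, 3.0, 12.4]
ee_rot: [0.008, 1.0, -0.0, -0.001]
contact_force: [0.7, -0.7, -1.3]
gripper_width: 37.3
grasp_force: 60.5
```

Request:
send_rows(
  targets=[
    {"x": 0,"y": 0,"z": 0,"ax": 0,"ay": 0,"az": 0,"gripper": 1},
    {"x": 0,"y": 0,"z": 0,"ax": 0,"ay": 0,"az": 0,"gripper": 1},
    {"x": 0,"y": 0,"z": 0,"ax": 0,"ay": 0,"az": 0,"gripper": 1},
  ],
)

```text
clock: 17.65
position: [604.6, 2.2, 11.8]
ee_rot: [0.007, 1.0, -0.0, -0.002]
contact_force: [0.4, -0.7, -1.2]
gripper_width: 37.3
grasp_force: 60.4
```

```bash
python3 - <<'E'
from h import *
plan((608,2.7,-32,179.2),(665.5,1.9,-33,179.2,10))
im,d,m=snap('wrist'); W=cloud(d,m); tips(W,im)
E
```

```text
at [604.6   2.2  11.8] 179.2 w 37.3 q [ 0.27  0.53 -0.26 -0.   -0.78 -1.85] F [ 0.4 -0.7 -1.2] t 17.6
-> (608, 2.7, -32, 179.2) rows 2
   2 x (-0.17, 0.03, 2.19, 0.0)
-> (665.5, 1.9, -33, 179.2, 10) rows 6
   6 x (-0.96, 0.0, 0.02, -0.0)
tip px [240. 157.] 3035 [538.4 -25.5  71. ]
tip px [390. 159.] 2010 [540.2  28.5  70.8]
tip px [424. 260.] 752 [600.9  58.9  22.9]
tip px [528. 261.] 1122 [601.5 116.9  22.4]
tip px [587. 265.] 1476 [604.5 149.4  22.9]
tip px [317. 398.] 125 [6.556e+02 4.000e-01 6.190e+01]
tip px [323. 399.] 137 [655.5   3.4  61.9]
```

Request:
send_rows(
  targets=[
    {"x": -0.1,"y": 0,"z": 2.2,"ax": 0,"ay": 0,"az": 0,"gripper": 1},
    {"x": -0.1,"y": 0,"z": 2.1,"ax": 0,"ay": 0,"az": 0,"gripper": 1},
    {"x": 0,"y": 0,"z": 0,"ax": 0,"ay": 0,"az": 0,"gripper": 1},
    {"x": -1,"y": 0,"z": 0,"ax": 0,"ay": 0,"az": 0,"gripper": 1},
    {"x": -1,"y": 0,"z": 0,"ax": 0,"ay": 0,"az": 0,"gripper": 1},
  ],
)

```text
clock: 18.12
position: [627.2, 1.7, -29.1]
ee_rot: [0.007, 1.0, -0.0, -0.001]
contact_force: [1.5, 0.4, -1.2]
gripper_width: 37.2
grasp_force: 60.3
```

Request:
send_rows(
  targets=[
    {"x": -1,"y": 0,"z": 0,"ax": 0,"ay": 0,"az": 0,"gripper": 1},
    {"x": -1,"y": 0,"z": 0,"ax": 0,"ay": 0,"az": 0,"gripper": 1},
    {"x": -1,"y": 0,"z": 0,"ax": 0,"ay": 0,"az": 0,"gripper": 1},
    {"x": -1,"y": 0,"z": 0,"ax": 0,"ay": 0,"az": 0,"gripper": 1},
    {"x": 0,"y": 0,"z": 0.2,"ax": 0,"ay": 0,"az": 0,"gripper": 1},
  ],
)

```text
clock: 18.53
position: [670.2, 1.4, -30.1]
ee_rot: [0.007, 1.0, 0.0, 0.002]
contact_force: [1.0, -0.2, -0.9]
gripper_width: 36.9
grasp_force: 60.3
```

Request:
send_rows(
  targets=[
    {"x": 0,"y": 0,"z": 0,"ax": 0,"ay": 0,"az": 0,"gripper": 1},
    {"x": 0,"y": 0,"z": 0,"ax": 0,"ay": 0,"az": 0,"gripper": 0.2},
    {"x": 0,"y": 0,"z": 0,"ax": 0,"ay": 0,"az": 0,"gripper": -0.5},
    {"x": 0,"y": 0,"z": 0,"ax": 0,"ay": 0,"az": 0,"gripper": -0.5},
    {"x": 0,"y": 0,"z": 0,"ax": 0,"ay": 0,"az": 0,"gripper": -0.5},
  ],
)

```text
clock: 18.95
position: [668.2, 1.7, -31.2]
ee_rot: [0.007, 1.0, 0.0, 0.0]
contact_force: [-0.3, -0.9, -1.0]
gripper_width: 64.0
grasp_force: 0.0
```

Request:
send_rows(
  targets=[
    {"x": 0,"y": 0,"z": -3,"ax": 0,"ay": 0,"az": 0,"gripper": -1},
    {"x": 0,"y": 0,"z": -4,"ax": 0,"ay": 0,"az": 0,"gripper": -1},
    {"x": 0.9,"y": 0,"z": -4,"ax": 0,"ay": 0,"az": 0,"gripper": -1},
    {"x": 0,"y": 0,"z": -4,"ax": 0,"ay": 0,"az": 0,"gripper": -1},
    {"x": 0,"y": 0,"z": -4,"ax": 0,"ay": 0,"az": 0,"gripper": -1},
  ],
)

```text
clock: 19.37
position: [658.5, 1.7, 160.7]
ee_rot: [0.007, 1.0, -0.0, 0.0]
contact_force: [1.7, 0.9, 0.3]
gripper_width: 85.6
grasp_force: 0.0
```

Request:
send_rows(
  targets=[
    {"x": 0,"y": 0,"z": -4,"ax": 0,"ay": 0,"az": 0,"gripper": -1},
    {"x": 2,"y": -3.5,"z": 0,"ax": 0,"ay": 0,"az": 0,"gripper": -1},
    {"x": 2,"y": -3.5,"z": 0,"ax": 0,"ay": 0,"az": 0,"gripper": -1},
    {"x": 2,"y": -3.5,"z": 0,"ax": 0,"ay": 0,"az": 0,"gripper": -1},
    {"x": 0,"y": 0,"z": 0,"ax": 0,"ay": 0,"az": 0,"gripper": -1},
  ],
)

```text
clock: 19.78
position: [594.2, -106.7, 199.5]
ee_rot: [0.009, 1.0, -0.0, -0.0]
contact_force: [0.6, 0.1, 0.1]
gripper_width: 85.1
grasp_force: 0.0
```

Request:
send_rows(
  targets=[
    {"x": 0,"y": 0,"z": 0,"ax": 0,"ay": 0,"az": 0,"gripper": -1},
    {"x": 0,"y": 0,"z": 0,"ax": 0,"ay": 0,"az": 0,"gripper": -1},
  ],
)

```text
clock: 19.95
position: [598.0, -102.5, 198.7]
ee_rot: [0.007, 1.0, 0.0, 0.0]
contact_force: [0.2, 0.5, 0.1]
gripper_width: 85.4
grasp_force: 0.0
```

```bash
python3 - <<'E'
from h import *
plan((600,-270,180,180))
im,d,m=snap('wrist','w5.png'); W=cloud(d,m); tips(W,im); np.savez('w5.npz',im=im,W=W)
E
```

```text
at [ 598.  -102.5  198.7] 179.2 w 85.4 q [ 0.1   0.35 -0.03 -0.   -1.19 -1.68] F [0.2 0.5 0.1] t 19.9
-> (600, -270, 180, 180) rows 5
   (-0.09, -3.35, 0.37, -0.16)
   (-0.08, -3.35, 0.37, -0.16)
   (-0.07, -3.35, 0.37, -0.16)
   (-0.06, -3.35, 0.37, -0.16)
   (-0.05, -3.35, 0.37, -0.16)
tip px [443. 196.] 367 [600.5  29.1  24.2]
tip px [389. 197.] 328 [600.9 -28.4  24.1]
tip px [474. 198.] 396 [603.4  62.1  24.2]
tip px [531. 199.] 310 [603.9 120.   24.2]
tip px [560. 199.] 356 [606.  151.6  24.2]
tip px [613. 199.] 477 [606.4 210.3  24.1]
tip px [373. 309.] 17 [718.6 -46.1  47.9]
```

View pics/w5.png

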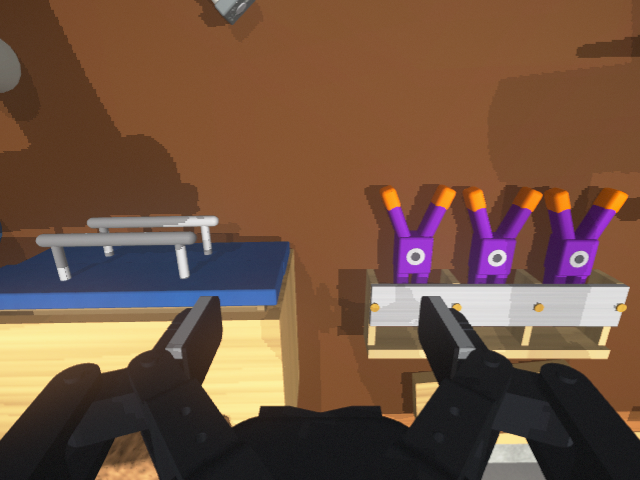

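All three clamps lie in the bays, dots at (415,257), (496,258) and (578,258). The top handle bar runs along row 240, columns 37–195.

```bash
python3 - <<'E'
from h import *
W=np.load('w5.npz')['W']
P=W[232:250,30:205].reshape(-1,3); P=P[(P[:,2]>95)&(P[:,2]<130)]
Q=P[P[:,0]<635]
print(len(Q),np.round(np.percentile(Q,[1,50,99],axis=0),1))
for y in range(-340,-200,20):
    q=Q[(Q[:,1]>y)&(Q[:,1]<y+20)]
    if len(q): print(y,np.round([q[:,0].min(),q[:,0].max(),np.percentile(q[:,2],95)],1))
# front panel
F=W[250:300,80:280].reshape(-1,3); F=F[(F[:,2]>130)]; print('front top',np.round(np.percentile(F,[2,50,98],axis=0),1))
T=W[320:370,20:150].reshape(-1,3); print('top z',np.nanmedian(T,0))
E
```

```text
2175 [[ 605.8 -331.   110.9]
 [ 610.  -267.5  116. ]
 [ 619.  -206.   118.2]]
-340 [606.  618.7 117.5]
-320 [605.9 620.3 117.6]
-300 [605.9 616.7 117.7]
-280 [605.7 616.2 117.7]
-260 [605.2 616.3 117.8]
-240 [605.5 619.8 117.6]
-220 [605.3 621.4 117.6]
front top [[ 587.5 -289.4  130.5]
 [ 648.  -210.5  136.7]
 [ 654.1 -140.   252.9]]
top z [ 682.19160517 -286.41790621  149.66234346]
```

```bash
python3 - <<'E'
from h import *
plan((611,-268,170,-90))
E
```

```text
at [ 598.2 -102.   198.5] 179.2 w 85.3 q [ 0.1   0.35 -0.03 -0.   -1.19 -1.68] F [ 0.7 -0.4 -0.7] t 20.0
-> (611, -268, 170, -90) rows 13
   (-0.11, -1.28, 0.22, -6.98)
   (0.04, -1.28, 0.22, -6.98)
   (0.2, -1.27, 0.22, -6.98)
   (0.35, -1.23, 0.22, -6.98)
   (0.5, -1.18, 0.22, -6.98)
   (0.64, -1.11, 0.22, -6.98)
   (0.77, -1.03, 0.22, -6.98)
   (0.89, -0.93, 0.22, -6.98)
   (0.99, -0.81, 0.22, -6.98)
   (1.08, -0.68, 0.22, -6.98)
   (1.16, -0.55, 0.22, -6.98)
   (1.22, -0.4, 0.22, -6.98)
   (1.26, -0.25, 0.22, -6.98)
```

Request:
send_rows(
  targets=[
    {"x": -0.1,"y": -1.3,"z": 0.2,"ax": 0,"ay": 0,"az": -7,"gripper": 0.34},
    {"x": 0,"y": -1.3,"z": 0.2,"ax": 0,"ay": 0,"az": -7,"gripper": 0.34},
    {"x": 0.2,"y": -1.3,"z": 0.2,"ax": 0,"ay": 0,"az": -7,"gripper": 0.34},
    {"x": 0.4,"y": -1.2,"z": 0.2,"ax": 0,"ay": 0,"az": -7,"gripper": 0.34},
    {"x": 0.5,"y": -1.2,"z": 0.2,"ax": 0,"ay": 0,"az": -7,"gripper": 0.34},
  ],
)

```text
clock: 20.42
position: [603.4, -166.3, 187.7]
ee_rot: [-0.298, 0.955, 0.0, -0.0]
contact_force: [0.2, -0.2, 0.0]
gripper_width: 28.7
grasp_force: 0.0
```

Request:
send_rows(
  targets=[
    {"x": 0.6,"y": -1.1,"z": 0.2,"ax": 0,"ay": 0,"az": -7,"gripper": 0.34},
    {"x": 0.8,"y": -1.0,"z": 0.2,"ax": 0,"ay": 0,"az": -7,"gripper": 0.34},
    {"x": 0.9,"y": -0.9,"z": 0.2,"ax": 0,"ay": 0,"az": -7,"gripper": 0.34},
    {"x": 1.0,"y": -0.8,"z": 0.2,"ax": 0,"ay": 0,"az": -7,"gripper": 0.34},
    {"x": 1.1,"y": -0.7,"z": 0.2,"ax": 0,"ay": 0,"az": -7,"gripper": 0.34},
  ],
)

```text
clock: 20.83
position: [608.0, -230.1, 177.6]
ee_rot: [-0.571, 0.821, 0.0, -0.0]
contact_force: [0.7, -0.4, -0.1]
gripper_width: 28.3
grasp_force: 0.0
```

Request:
send_rows(
  targets=[
    {"x": 1.2,"y": -0.5,"z": 0.3,"ax": 0,"ay": 0,"az": -7,"gripper": 0.34},
    {"x": 1.2,"y": -0.4,"z": 0.3,"ax": 0,"ay": 0,"az": -7,"gripper": 0.34},
    {"x": 1.3,"y": -0.3,"z": 0.2,"ax": 0,"ay": 0,"az": -6.8,"gripper": 0.34},
    {"x": 0,"y": 0,"z": 0,"ax": 0,"ay": 0,"az": 0,"gripper": 0.34},
    {"x": 0,"y": 0,"z": 0,"ax": 0,"ay": 0,"az": 0,"gripper": 0.34},
  ],
)

```text
clock: 21.25
position: [610.5, -269.1, 169.4]
ee_rot: [-0.707, 0.708, 0.001, -0.0]
contact_force: [0.2, 0.4, 0.6]
gripper_width: 28.0
grasp_force: 0.0
```

Request:
send_rows(
  targets=[
    {"x": 0,"y": 0,"z": 0,"ax": 0,"ay": 0,"az": 0,"gripper": 0.34},
    {"x": 0,"y": 0,"z": 0,"ax": 0,"ay": 0,"az": 0,"gripper": 0.34},
  ],
)

```text
clock: 21.42
position: [610.4, -268.6, 170.4]
ee_rot: [0.707, -0.707, 0.0, -0.0]
contact_force: [0.4, -0.3, 0.4]
gripper_width: 28.3
grasp_force: 0.0
```

```bash
python3 - <<'E'
from h import *
plan((611,-268,120,-90),(611,-268,55,-90))
E
```

```text
at [ 610.4 -268.6  170.4] -90.0 w 28.3 q [-0.17  0.47  0.09 -0.   -1.18  0.17] F [ 0.4 -0.3  0.4] t 21.4
-> (611, -268, 120, -90) rows 2
   2 x (-0.03, -0.03, 2.52, 0.01)
-> (611, -268, 55, -90) rows 2
   2 x (0.0, -0.0, 3.25, -0.0)
```

Request:
send_rows(
  targets=[
    {"x": 0,"y": -0.1,"z": 2.8,"ax": 0,"ay": 0,"az": 0,"gripper": 0.34},
    {"x": 0,"y": 0,"z": 2.8,"ax": 0,"ay": 0,"az": 0,"gripper": 0.34},
    {"x": 0,"y": 0,"z": 2.8,"ax": 0,"ay": 0,"az": 0,"gripper": 0.34},
    {"x": 0,"y": 0,"z": 2.8,"ax": 0,"ay": 0,"az": 0,"gripper": 0.34},
    {"x": 0,"y": 0,"z": 0,"ax": 0,"ay": 0,"az": 0,"gripper": 1},
  ],
)

```text
clock: 21.83
position: [613.5, -269.2, 59.0]
ee_rot: [0.708, -0.706, 0.002, -0.001]
contact_force: [-0.6, -0.0, 0.7]
gripper_width: 17.3
grasp_force: 0.0
```

Request:
send_rows(
  targets=[
    {"x": 0,"y": 0,"z": 0,"ax": 0,"ay": 0,"az": 0,"gripper": 1},
    {"x": 0,"y": 0,"z": 0,"ax": 0,"ay": 0,"az": 0,"gripper": 1},
    {"x": 0,"y": 0,"z": 0,"ax": 0,"ay": 0,"az": 0,"gripper": 1},
    {"x": 0,"y": 0.5,"z": 0,"ax": 0,"ay": 0,"az": 0,"gripper": 1},
    {"x": 0,"y": 0.5,"z": 0,"ax": 0,"ay": 0,"az": 0,"gripper": 1},
  ],
)

```text
clock: 22.25
position: [601.5, -269.0, 59.1]
ee_rot: [0.707, -0.707, 0.001, -0.001]
contact_force: [1.9, 5.1, 4.7]
gripper_width: 8.8
grasp_force: 58.9
```

Request:
send_rows(
  targets=[
    {"x": 0,"y": 1.4,"z": 0,"ax": 0,"ay": 0,"az": 0,"gripper": 1},
    {"x": 0,"y": 1.5,"z": 0,"ax": 0,"ay": 0,"az": 0,"gripper": 1},
    {"x": 0,"y": 1.5,"z": 0,"ax": 0,"ay": 0,"az": 0,"gripper": 1},
    {"x": 0,"y": 1.5,"z": 0,"ax": 0,"ay": 0,"az": 0,"gripper": 1},
    {"x": 0,"y": 1.5,"z": 0,"ax": 0,"ay": 0,"az": 0,"gripper": 1},
  ],
)

```text
clock: 22.67
position: [526.5, -269.3, 59.1]
ee_rot: [0.707, -0.707, 0.001, -0.001]
contact_force: [2.4, 3.5, 4.3]
gripper_width: 8.9
grasp_force: 59.0
```

Request:
send_rows(
  targets=[
    {"x": 0,"y": 1.5,"z": 0,"ax": 0,"ay": 0,"az": 0,"gripper": 1},
    {"x": 0,"y": 1.5,"z": 0,"ax": 0,"ay": 0,"az": 0,"gripper": 1},
    {"x": 0,"y": 1.0,"z": 0,"ax": 0,"ay": 0,"az": 0,"gripper": 1},
    {"x": 0,"y": 0,"z": 0,"ax": 0,"ay": 0,"az": 0,"gripper": 1},
    {"x": 0,"y": 0,"z": 0,"ax": 0,"ay": 0,"az": 0,"gripper": 1},
  ],
)

```text
clock: 23.08
position: [485.2, -269.4, 59.0]
ee_rot: [-0.707, 0.707, 0.001, -0.0]
contact_force: [-1.7, 5.2, 6.5]
gripper_width: 9.0
grasp_force: 59.4
```

Request:
send_rows(
  targets=[
    {"x": 0,"y": 0,"z": 0,"ax": 0,"ay": 0,"az": 0,"gripper": 0.34},
    {"x": 0,"y": 0,"z": 0,"ax": 0,"ay": 0,"az": 0,"gripper": 0.34},
    {"x": 0,"y": 0,"z": -3.5,"ax": 0,"ay": 0,"az": 0,"gripper": 0.34},
    {"x": 0,"y": 0,"z": -4,"ax": 0,"ay": 0,"az": 0,"gripper": 0.34},
    {"x": 0,"y": 0,"z": -4,"ax": 0,"ay": 0,"az": 0,"gripper": 0.34},
  ],
)

```text
clock: 23.5
position: [485.5, -269.9, 173.2]
ee_rot: [-0.707, 0.707, 0.002, -0.001]
contact_force: [0.8, 0.2, -0.1]
gripper_width: 28.4
grasp_force: 0.0
```

Request:
send_rows(
  targets=[
    {"x": 0,"y": 1,"z": -4,"ax": 0,"ay": 0,"az": 0,"gripper": -1},
    {"x": -2,"y": 3,"z": 0,"ax": 0,"ay": 0,"az": 0,"gripper": -1},
    {"x": -2,"y": 2,"z": 0,"ax": 0,"ay": 0,"az": 0,"gripper": -1},
    {"x": 0,"y": 0,"z": 0,"ax": 0,"ay": 0,"az": 0,"gripper": -1},
    {"x": 0,"y": 0,"z": 0,"ax": 0,"ay": 0,"az": 0,"gripper": -1},
  ],
)

```text
clock: 23.92
position: [425.7, -229.5, 213.5]
ee_rot: [0.707, -0.707, 0.0, 0.0]
contact_force: [1.0, -1.0, -0.1]
gripper_width: 84.7
grasp_force: 0.0
```

```bash
cat >> h.py <<'E'
def roller(W,im,b):
    X,Y,Z=W[...,0],W[...,1],W[...,2]; i=im.astype(int)
    k=(X>b[0])&(X<b[1])&(Y>b[2])&(Y<b[3])&(Z>b[4])&(Z<b[5])&(i.max(2)-i.min(2)<60)
    n,l,st,_=cv2.connectedComponentsWithStats(k.astype(np.uint8))
    for j in range(1,n):
        if st[j,4]>150:
            P=W[l==j]; r=cv2.minAreaRect(P[:,:2].astype(np.float32)); v=cv2.fitLine(P[:,:2].astype(np.float32),cv2.DIST_L2,0,.01,.01).ravel()
            print('roller',st[j].tolist(),np.round(r[0],1),np.round(r[1],1),'axis',round(float(np.degrees(np.arctan2(v[1],v[0]))),1),'z',round(float(np.median(P[:,2])),1))
E
python3 - <<'E'
from h import *
plan((420,-200,100,-48))
im,d,m=snap('wrist','w6.png'); W=cloud(d,m); np.savez('w6.npz',im=im,W=W)
roller(W,im,(250,460,-330,-100,22,42))
im,d,m=snap('top','t6.png'); W=cloud(d,m); np.savez('t6.npz',im=im,W=W)
roller(W,im,(250,460,-330,-100,22,42)); roller(W,im,(300,420,200,320,22,42))
P=W[(W[...,0]>440)&(W[...,0]<680)&(W[...,1]>-410)&(W[...,1]<-130)&(W[...,2]>120)&(W[...,2]<140)]
print('drawer walls',np.round(np.percentile(P,[1,99],axis=0),0))
E
```

```text
at [ 425.7 -229.5  213.5] -89.9 w 84.7 q [-0.16  0.13 -0.29  0.   -1.15  0.16] F [ 1.  -1.  -0.1] t 23.9
-> (420, -200, 100, -48) rows 6
   (-0.49, 0.1, 1.89, -6.99)
   (-0.5, 0.03, 1.89, -6.99)
   (-0.5, -0.03, 1.89, -6.99)
   (-0.49, -0.09, 1.89, -6.99)
   (-0.48, -0.15, 1.89, -6.99)
   (-0.46, -0.2, 1.89, -6.99)
roller [314, 183, 82, 74, 2215] [ 388.7 -202.3] [90.7 34.2] axis 40.7 z 31.5
roller [362, 279, 23, 23, 212] [ 384.4 -198.1] [87.9 33.9] axis 43.7 z 33.1
roller [232, 277, 24, 25, 229] [377.5 236.8] [32.3 90.7] axis -44.9 z 33.8
drawer walls [[ 521. -395.  121.]
 [ 665. -135.  140.]]
```

View pics/w6.png

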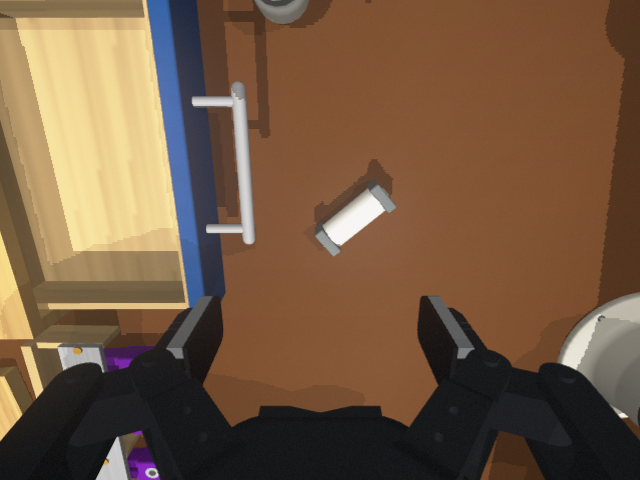

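The drawer is open and the roller lies at (355,218) in the picture, axis 41°. The top camera shows the other roller has been knocked to about (378,237).

```bash
python3 - <<'E'
from h import *
W=np.load('w6.npz')['W']
for n,(u,v) in dict(floor=(110,150),frontin=(165,150),fronttop=(190,150),handle=(243,150),sideR=(100,305),sideL=(60,10)).items(): print(n,np.round(W[v,u],1))
print(np.round(W[150,20:260:8],0).tolist())
plan((388.7,-202.3,50,-139.3))
E
```

```text
floor [ 610.9 -282.2   84.6]
frontin [ 543.3 -286.3  128.4]
fronttop [ 524.1 -286.4  129.6]
handle [ 487.2 -285.3  116.6]
sideR [ 619.2 -153.3  127.6]
sideL [ 616.8 -383.8  103.8]
[[689.0, -282.0, 85.0], [682.0, -282.0, 85.0], [676.0, -282.0, 85.0], [669.0, -282.0, 84.0], [663.0, -282.0, 83.0], [654.0, -282.0, 85.0], [647.0, -282.0, 86.0], [640.0, -282.0, 85.0], [634.0, -282.0, 84.0], [627.0, -282.0, 85.0], [619.0, -282.0, 85.0], [613.0, -282.0, 84.0], [606.0, -282.0, 84.0], [599.0, -282.0, 84.0], [591.0, -282.0, 86.0], [585.0, -282.0, 84.0], [577.0, -282.0, 85.0], [570.0, -282.0, 86.0], [545.0, -286.0, 127.0], [535.0, -287.0, 137.0], [529.0, -287.0, 137.0], [nan, nan, nan], [524.0, -285.0, 117.0], [524.0, -283.0, 97.0], [547.0, -275.0, 2.0], [538.0, -275.0, 1.0], [529.0, -275.0, 1.0], [493.0, -285.0, 116.0], [486.0, -285.0, 117.0], [503.0, -275.0, 1.0]]
at [ 427.1 -230.1  213.1] -90.0 w 85.3 q [-0.16  0.13 -0.29  0.   -1.15  0.16] F [-0.4  0.4 -0.1] t 24.0
-> (388.7, -202.3, 50, -139.3) rows 7
   (-0.4, 0.55, 2.33, 7.05)
   (-0.33, 0.59, 2.33, 7.05)
   (-0.25, 0.63, 2.33, 7.05)
   (-0.17, 0.65, 2.33, 7.05)
   (-0.09, 0.67, 2.33, 7.05)
   (-0.01, 0.68, 2.33, 7.05)
   (0.07, 0.67, 2.33, 7.05)
```

Request:
send_rows(
  targets=[
    {"x": -0.4,"y": 0.6,"z": 2.3,"ax": 0,"ay": 0,"az": 7.05,"gripper": -1},
    {"x": -0.3,"y": 0.6,"z": 2.3,"ax": 0,"ay": 0,"az": 7.05,"gripper": -1},
    {"x": -0.3,"y": 0.6,"z": 2.3,"ax": 0,"ay": 0,"az": 7.05,"gripper": -1},
    {"x": -0.2,"y": 0.6,"z": 2.3,"ax": 0,"ay": 0,"az": 7.05,"gripper": -1},
    {"x": -0.1,"y": 0.7,"z": 2.3,"ax": 0,"ay": 0,"az": 7.05,"gripper": -1},
  ],
)

```text
clock: 24.43
position: [400.1, -209.9, 96.7]
ee_rot: [-0.457, 0.889, 0.0, -0.0]
contact_force: [0.4, 0.6, -0.3]
gripper_width: 85.8
grasp_force: 0.0
```

Request:
send_rows(
  targets=[
    {"x": 0,"y": 0.7,"z": 2.3,"ax": 0,"ay": 0,"az": 7.05,"gripper": -1},
    {"x": 0.1,"y": 0.7,"z": 2.3,"ax": 0,"ay": 0,"az": 7.05,"gripper": -1},
    {"x": 0,"y": 0,"z": 0,"ax": 0,"ay": 0,"az": 0,"gripper": -1},
    {"x": 0,"y": 0,"z": 0,"ax": 0,"ay": 0,"az": 0,"gripper": -1},
    {"x": 0,"y": 0,"z": 0,"ax": 0,"ay": 0,"az": 0,"gripper": -1},
  ],
)

```text
clock: 24.85
position: [389.9, -202.1, 53.0]
ee_rot: [-0.349, 0.937, -0.001, 0.001]
contact_force: [-0.2, -0.2, 0.9]
gripper_width: 85.2
grasp_force: 0.0
```

```bash
python3 - <<'E'
from h import *
im,d,m=snap('wrist'); W=cloud(d,m)
roller(W,im,(330,440,-270,-140,22,42))
plan((388.7,-202.3,-37,-139.3))
E
```

```text
roller [294, 174, 58, 139, 6560] [ 388.  -202.6] [90.4 33.9] axis 40.8 z 31.7
at [ 390.2 -202.1   53.4] -139.2 w 85.5 q [-0.11  0.24 -0.62  0.   -0.7  -0.75] F [ 0.7 -0.3  0.5] t 24.9
-> (388.7, -202.3, -37, -139.3) rows 3
   3 x (0.04, 0.03, 3.01, 0.04)
```

Request:
send_rows(
  targets=[
    {"x": 0.1,"y": 0,"z": 3,"ax": 0,"ay": 0,"az": 0,"gripper": -1},
    {"x": 0.1,"y": 0.1,"z": 3,"ax": 0,"ay": 0,"az": 0,"gripper": -1},
    {"x": 0,"y": 0,"z": 3,"ax": 0,"ay": 0,"az": 0,"gripper": -1},
    {"x": 0,"y": 0,"z": 0,"ax": 0,"ay": 0,"az": 0,"gripper": -1},
    {"x": 0,"y": 0,"z": 0,"ax": 0,"ay": 0,"az": 0,"gripper": 1},
  ],
)

```text
clock: 25.32
position: [386.5, -202.3, -37.6]
ee_rot: [-0.348, 0.937, 0.0, -0.001]
contact_force: [0.9, -0.1, 1.8]
gripper_width: 75.5
grasp_force: 0.0
```

Request:
send_rows(
  targets=[
    {"x": 0,"y": 0,"z": 0,"ax": 0,"ay": 0,"az": 0,"gripper": 1},
    {"x": 0,"y": 0,"z": 0,"ax": 0,"ay": 0,"az": 0,"gripper": 1},
    {"x": 0,"y": 0,"z": 0,"ax": 0,"ay": 0,"az": 0,"gripper": 1},
    {"x": 0,"y": 0,"z": 0,"ax": 0,"ay": 0,"az": 0,"gripper": 1},
    {"x": 0,"y": 0,"z": 0,"ax": 0,"ay": 0,"az": 0,"gripper": 1},
  ],
)

```text
clock: 25.73
position: [387.5, -202.2, -35.7]
ee_rot: [-0.348, 0.938, -0.001, 0.002]
contact_force: [-1.8, 0.5, 8.0]
gripper_width: 30.5
grasp_force: 58.6
```

Request:
send_rows(
  targets=[
    {"x": 0,"y": 0,"z": 0,"ax": 0,"ay": 0,"az": 0,"gripper": 1},
    {"x": 0,"y": 0,"z": -3,"ax": 0,"ay": 0,"az": 0,"gripper": 1},
    {"x": 0,"y": 0,"z": -4,"ax": 0,"ay": 0,"az": 0,"gripper": 1},
    {"x": 0,"y": 0,"z": -4,"ax": 0,"ay": 0,"az": 0,"gripper": 1},
    {"x": 0,"y": 0,"z": -4,"ax": 0,"ay": 0,"az": 0,"gripper": 1},
  ],
)

```text
clock: 26.15
position: [385.3, -201.8, 114.9]
ee_rot: [-0.348, 0.938, -0.0, 0.0]
contact_force: [0.9, -0.5, -1.2]
gripper_width: 30.3
grasp_force: 59.7
```

Request:
send_rows(
  targets=[
    {"x": 0,"y": 0,"z": -3,"ax": 0,"ay": 0,"az": 0,"gripper": 1},
    {"x": 0,"y": 0,"z": 0,"ax": 0,"ay": 0,"az": 0,"gripper": 1},
    {"x": 0,"y": 0,"z": 0,"ax": 0,"ay": 0,"az": 0,"gripper": 1},
  ],
)

```text
clock: 26.4
position: [386.9, -201.9, 144.8]
ee_rot: [-0.348, 0.938, -0.001, 0.003]
contact_force: [-0.4, -0.6, -2.5]
gripper_width: 30.3
grasp_force: 59.8
```

```bash
python3 - <<'E'
from h import *
plan((603,-325,142,-90))
E
```

```text
at [ 386.9 -201.9  144.8] -139.3 w 30.3 q [-0.11  0.11 -0.51 -0.   -0.95 -0.75] F [-0.4 -0.6 -2.5] t 26.4
-> (603, -325, 142, -90) rows 7
   (-1.2, -3.34, 0.04, -7.05)
   (-0.78, -3.47, 0.04, -7.05)
   (-0.34, -3.54, 0.04, -7.05)
   (0.09, -3.55, 0.04, -7.05)
   (0.53, -3.51, 0.04, -7.05)
   (0.95, -3.42, 0.04, -7.05)
   (1.37, -3.28, 0.04, -7.05)
```

Request:
send_rows(
  targets=[
    {"x": -1.2,"y": -3.3,"z": 0,"ax": 0,"ay": 0,"az": -7.05,"gripper": 1},
    {"x": -0.8,"y": -3.5,"z": 0,"ax": 0,"ay": 0,"az": -7.05,"gripper": 1},
    {"x": -0.3,"y": -3.5,"z": 0,"ax": 0,"ay": 0,"az": -7.05,"gripper": 1},
    {"x": 0.1,"y": -3.6,"z": 0,"ax": 0,"ay": 0,"az": -7.05,"gripper": 1},
    {"x": 0.5,"y": -3.5,"z": 0,"ax": 0,"ay": 0,"az": -7.05,"gripper": 1},
  ],
)

```text
clock: 26.82
position: [540.2, -290.1, 140.1]
ee_rot: [-0.617, 0.787, 0.002, -0.001]
contact_force: [1.2, 0.3, -1.4]
gripper_width: 30.3
grasp_force: 59.9
```

Request:
send_rows(
  targets=[
    {"x": 0.9,"y": -3.4,"z": 0,"ax": 0,"ay": 0,"az": -7.05,"gripper": 1},
    {"x": 1.4,"y": -3.3,"z": 0,"ax": 0,"ay": 0,"az": -7.05,"gripper": 1},
    {"x": 0,"y": 0,"z": 0,"ax": 0,"ay": 0,"az": 0,"gripper": 1},
    {"x": 0,"y": 0,"z": 0,"ax": 0,"ay": 0,"az": 0,"gripper": 1},
    {"x": 0,"y": 0,"z": 0,"ax": 0,"ay": 0,"az": 0,"gripper": 1},
  ],
)

```text
clock: 27.23
position: [600.6, -324.0, 139.8]
ee_rot: [-0.707, 0.707, 0.002, -0.001]
contact_force: [-1.1, 1.0, -1.3]
gripper_width: 30.1
grasp_force: 60.0
```

```bash
python3 - <<'E'
from h import *
plan((603,-325,50,-90))
E
```

```text
at [ 600.6 -324.   139.8] -90.0 w 30.1 q [-0.26  0.52  0.09 -0.   -1.15  0.26] F [-1.1  1.  -1.3] t 27.2
-> (603, -325, 50, -90) rows 3
   3 x (0.03, -0.08, 2.99, -0.02)
```

Request:
send_rows(
  targets=[
    {"x": 0,"y": -0.1,"z": 3,"ax": 0,"ay": 0,"az": 0,"gripper": 1},
    {"x": 0,"y": -0.1,"z": 3,"ax": 0,"ay": 0,"az": 0,"gripper": 1},
    {"x": 0,"y": 0,"z": 2.8,"ax": 0,"ay": 0,"az": 0,"gripper": 1},
    {"x": 0,"y": 0,"z": 0,"ax": 0,"ay": 0,"az": 0,"gripper": 1},
    {"x": 0,"y": 0,"z": 0,"ax": 0,"ay": 0,"az": 0,"gripper": 1},
  ],
)

```text
clock: 27.65
position: [602.5, -324.0, 54.0]
ee_rot: [0.707, -0.707, -0.001, 0.001]
contact_force: [0.7, 0.1, -0.2]
gripper_width: 30.2
grasp_force: 63.2
```

Request:
send_rows(
  targets=[
    {"x": 0,"y": 0,"z": 0,"ax": 0,"ay": 0,"az": 0,"gripper": 0},
    {"x": 0,"y": 0,"z": 0,"ax": 0,"ay": 0,"az": 0,"gripper": -0.3},
    {"x": 0,"y": 0,"z": 0,"ax": 0,"ay": 0,"az": 0,"gripper": -0.3},
    {"x": 0,"y": 0,"z": 0,"ax": 0,"ay": 0,"az": 0,"gripper": -0.3},
    {"x": 0,"y": 0,"z": -3,"ax": 0,"ay": 0,"az": 0,"gripper": -0.3},
  ],
)

```text
clock: 28.07
position: [600.3, -322.8, 79.0]
ee_rot: [-0.707, 0.707, 0.005, -0.002]
contact_force: [0.2, 1.0, -2.0]
gripper_width: 55.4
grasp_force: 0.0
```

Request:
send_rows(
  targets=[
    {"x": 0,"y": 0,"z": -4,"ax": 0,"ay": 0,"az": 0,"gripper": -0.3},
    {"x": 0,"y": 0,"z": -4,"ax": 0,"ay": 0,"az": 0,"gripper": -1},
    {"x": 0,"y": 0,"z": -4,"ax": 0,"ay": 0,"az": 0,"gripper": -1},
    {"x": 0,"y": 0,"z": 0,"ax": 0,"ay": 0,"az": 0,"gripper": -1},
    {"x": 0,"y": 0,"z": 0,"ax": 0,"ay": 0,"az": 0,"gripper": -1},
  ],
)

```text
clock: 28.48
position: [606.0, -325.2, 209.2]
ee_rot: [0.707, -0.707, 0.004, -0.002]
contact_force: [-0.1, 0.2, -0.3]
gripper_width: 85.5
grasp_force: 0.0
```

```bash
python3 - <<'E'
from h import *
im,d,m=snap('wrist'); W=cloud(d,m)
roller(W,im,(540,680,-385,-150,110,126))
im,d,m=snap('top'); W=cloud(d,m)
roller(W,im,(540,680,-385,-150,110,126)); roller(W,im,(300,450,150,320,22,42)); roller(W,im,(250,460,-330,-100,22,42))
plan((378,237,120,-45))
E
```

```text
roller [256, 149, 150, 246, 2602] [ 558.6 -241.8] [261.4 112.5] axis 67.3 z 118.2
roller [302, 165, 43, 107, 3606] [ 605.5 -324.3] [33.8 90.6] axis -89.8 z 116.8
roller [399, 218, 22, 10, 173] [ 602.8 -310.6] [30.9 70.7] axis -88.1 z 117.1
roller [232, 277, 26, 25, 238] [377.8 236.2] [31.9 90.1] axis -47.3 z 32.8
at [ 603.8 -324.3  204.1] -90.0 w 85.2 q [-0.26  0.48  0.19 -0.   -1.28  0.26] F [-0.2  0.3 -0.4] t 28.6
-> (378, 237, 120, -45) rows 16
   (-3.51, 1.41, 0.53, -2.81)
   (-3.57, 1.24, 0.53, -2.81)
   (-3.63, 1.06, 0.53, -2.81)
   (-3.68, 0.88, 0.53, -2.81)
   (-3.72, 0.7, 0.53, -2.81)
   (-3.75, 0.52, 0.53, -2.81)
   (-3.77, 0.33, 0.53, -2.81)
   (-3.78, 0.15, 0.53, -2.81)
   (-3.78, -0.04, 0.53, -2.81)
   (-3.77, -0.22, 0.53, -2.81)
   (-3.76, -0.41, 0.53, -2.81)
   (-3.73, -0.59, 0.53, -2.81)
   (-3.7, -0.78, 0.53, -2.81)
   (-3.66, -0.96, 0.53, -2.81)
   (-3.61, -1.13, 0.53, -2.81)
   (-3.55, -1.31, 0.53, -2.81)
```

Request:
send_rows(
  targets=[
    {"x": -3.5,"y": 1.4,"z": 0.3,"ax": 0,"ay": 0,"az": -2.8,"gripper": -0.4},
    {"x": -3.6,"y": 1.2,"z": 0.3,"ax": 0,"ay": 0,"az": -2.8,"gripper": -0.4},
    {"x": -3.6,"y": 1.1,"z": 0.3,"ax": 0,"ay": 0,"az": -2.8,"gripper": -0.4},
    {"x": -3.7,"y": 0.9,"z": 0.3,"ax": 0,"ay": 0,"az": -2.8,"gripper": -0.4},
    {"x": -3.7,"y": 0.7,"z": 0.3,"ax": 0,"ay": 0,"az": -2.8,"gripper": -0.4},
  ],
)

```text
clock: 29.0
position: [531.4, -147.9, 187.1]
ee_rot: [0.789, -0.615, -0.002, 0.001]
contact_force: [0.3, 0.5, 0.9]
gripper_width: 59.6
grasp_force: 0.0
```

Request:
send_rows(
  targets=[
    {"x": -3.8,"y": 0.5,"z": 0.5,"ax": 0,"ay": 0,"az": -2.8,"gripper": -0.4},
    {"x": -3.8,"y": 0.3,"z": 0.5,"ax": 0,"ay": 0,"az": -2.8,"gripper": -0.4},
    {"x": -3.8,"y": 0.2,"z": 0.5,"ax": 0,"ay": 0,"az": -2.8,"gripper": -0.4},
    {"x": -3.8,"y": 0,"z": 0.5,"ax": 0,"ay": 0,"az": -2.8,"gripper": -0.4},
    {"x": -3.8,"y": -0.2,"z": 0.5,"ax": 0,"ay": 0,"az": -2.8,"gripper": -0.4},
  ],
)

```text
clock: 29.42
position: [459.9, 28.3, 162.6]
ee_rot: [0.858, -0.514, -0.001, 0.001]
contact_force: [1.2, 0.7, -0.5]
gripper_width: 59.5
grasp_force: 0.0
```

Request:
send_rows(
  targets=[
    {"x": -3.8,"y": -0.4,"z": 0.5,"ax": 0,"ay": 0,"az": -2.8,"gripper": -0.4},
    {"x": -3.7,"y": -0.6,"z": 0.5,"ax": 0,"ay": 0,"az": -2.8,"gripper": -0.4},
    {"x": -3.7,"y": -0.8,"z": 0.5,"ax": 0,"ay": 0,"az": -2.8,"gripper": -0.4},
    {"x": -3.7,"y": -1,"z": 0.5,"ax": 0,"ay": 0,"az": -2.8,"gripper": -0.4},
    {"x": -3.6,"y": -1.1,"z": 0.5,"ax": 0,"ay": 0,"az": -2.8,"gripper": -0.4},
  ],
)

```text
clock: 29.83
position: [390.1, 204.2, 137.9]
ee_rot: [0.914, -0.405, -0.0, 0.001]
contact_force: [1.1, -0.7, -0.1]
gripper_width: 59.9
grasp_force: 0.0
```

Request:
send_rows(
  targets=[
    {"x": -3.5,"y": -1.3,"z": 0.5,"ax": 0,"ay": 0,"az": -3.5,"gripper": -0.4},
    {"x": 0,"y": 0,"z": 0,"ax": 0,"ay": 0,"az": 0,"gripper": -0.4},
    {"x": 0,"y": 0,"z": 0,"ax": 0,"ay": 0,"az": 0,"gripper": -0.4},
    {"x": 0,"y": 0,"z": 0,"ax": 0,"ay": 0,"az": 0,"gripper": -0.4},
    {"x": 0,"y": 0,"z": 0,"ax": 0,"ay": 0,"az": 0,"gripper": -0.4},
  ],
)

```text
clock: 30.25
position: [378.0, 236.9, 133.7]
ee_rot: [0.925, -0.379, -0.0, 0.001]
contact_force: [0.4, 0.8, -0.8]
gripper_width: 59.9
grasp_force: 0.0
```

```bash
python3 - <<'E'
from h import *
im,d,m=snap('wrist','w7.png'); W=cloud(d,m)
roller(W,im,(300,450,150,320,22,42))
plan((380,237,60,-46),(380,237,-37,-46))
E
```

```text
roller [299, 158, 44, 106, 3659] [381.4 235. ] [33.6 90.6] axis -46.9 z 31.6
at [378.2 236.9 134. ] -44.6 w 59.5 q [ 0.93  0.14 -0.5  -0.   -0.93 -0.13] F [-0.1  0.5 -0.4] t 30.3
-> (380, 237, 60, -46) rows 2
   2 x (0.06, -0.07, 3.7, 0.7)
-> (380, 237, -37, -46) rows 3
   3 x (0.0, -0.0, 3.23, -0.0)
```

View pics/w7.png

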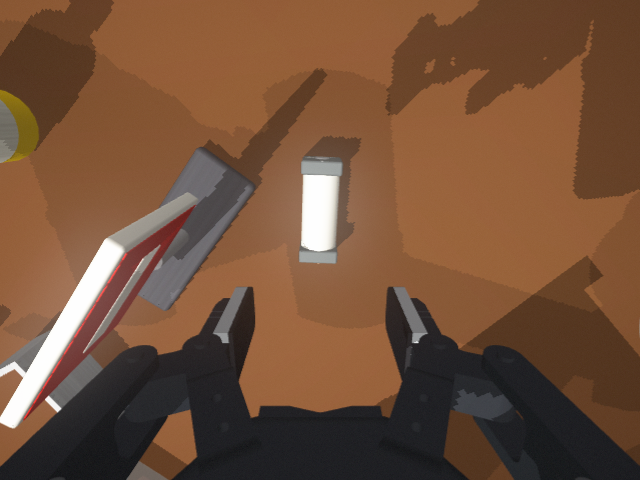

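The other roller is clear at (320,210) in the picture, axis -47°, with the sign to the left and 20 mm of clearance. Going down.

Request:
send_rows(
  targets=[
    {"x": 0.3,"y": -0.1,"z": 3.4,"ax": 0,"ay": 0,"az": 2.3,"gripper": -0.4},
    {"x": 0,"y": 0,"z": 3.4,"ax": 0,"ay": 0,"az": 0,"gripper": -0.4},
    {"x": 0,"y": 0,"z": 3.4,"ax": 0,"ay": 0,"az": 0,"gripper": -0.4},
    {"x": 0,"y": 0,"z": 3.4,"ax": 0,"ay": 0,"az": 0,"gripper": -0.4},
    {"x": 0,"y": 0,"z": 3.4,"ax": 0,"ay": 0,"az": 0,"gripper": -0.4},
  ],
)

```text
clock: 30.72
position: [381.8, 235.8, -36.6]
ee_rot: [0.917, -0.398, 0.0, -0.001]
contact_force: [0.4, 0.1, -0.9]
gripper_width: 59.8
grasp_force: 0.0
```

Request:
send_rows(
  targets=[
    {"x": 0,"y": 0,"z": 0,"ax": 0,"ay": 0,"az": 0,"gripper": -0.4},
    {"x": 0,"y": 0,"z": 0,"ax": 0,"ay": 0,"az": 0,"gripper": 1},
    {"x": 0,"y": 0,"z": 0,"ax": 0,"ay": 0,"az": 0,"gripper": 1},
    {"x": 0,"y": 0,"z": 0,"ax": 0,"ay": 0,"az": 0,"gripper": 1},
    {"x": 0,"y": 0,"z": 0,"ax": 0,"ay": 0,"az": 0,"gripper": 1},
  ],
)

```text
clock: 31.13
position: [381.5, 237.0, -34.2]
ee_rot: [0.918, -0.397, 0.0, -0.001]
contact_force: [-0.7, -0.8, -0.2]
gripper_width: 29.9
grasp_force: 59.3
```

Request:
send_rows(
  targets=[
    {"x": 0,"y": 0,"z": 0,"ax": 0,"ay": 0,"az": 0,"gripper": 1},
    {"x": 0,"y": 0,"z": -3,"ax": 0,"ay": 0,"az": 0,"gripper": 1},
    {"x": 0,"y": 0,"z": -4,"ax": 0,"ay": 0,"az": 0,"gripper": 1},
    {"x": 0,"y": 0,"z": -4,"ax": 0,"ay": 0,"az": 0,"gripper": 1},
    {"x": 0,"y": 0,"z": -4,"ax": 0,"ay": 0,"az": 0,"gripper": 1},
  ],
)

```text
clock: 31.55
position: [380.3, 236.1, 116.6]
ee_rot: [0.918, -0.397, -0.0, -0.0]
contact_force: [1.7, 1.3, -1.0]
gripper_width: 30.3
grasp_force: 59.8
```

Request:
send_rows(
  targets=[
    {"x": 0,"y": 0,"z": -3,"ax": 0,"ay": 0,"az": 0,"gripper": 1},
    {"x": 0,"y": 0,"z": 0,"ax": 0,"ay": 0,"az": 0,"gripper": 1},
    {"x": 0,"y": 0,"z": 0,"ax": 0,"ay": 0,"az": 0,"gripper": 1},
  ],
)

```text
clock: 31.8
position: [381.3, 237.5, 146.6]
ee_rot: [0.918, -0.397, 0.0, -0.003]
contact_force: [-1.0, -0.8, -2.5]
gripper_width: 30.2
grasp_force: 59.9
```

```bash
python3 - <<'E'
from h import *
plan((603,-212,142,-90))
E
```

```text
at [381.3 237.5 146.6] -46.8 w 30.2 q [ 0.92  0.13 -0.48 -0.   -0.96 -0.17] F [-1.  -0.8 -2.5] t 31.8
-> (603, -212, 142, -90) rows 13
   (3.69, 1.12, 0.04, 3.32)
   (3.75, 0.91, 0.04, 3.32)
   (3.79, 0.69, 0.04, 3.32)
   (3.83, 0.47, 0.04, 3.32)
   (3.85, 0.25, 0.04, 3.32)
   (3.86, 0.02, 0.04, 3.32)
   (3.85, -0.2, 0.04, 3.32)
   (3.83, -0.42, 0.04, 3.32)
   (3.8, -0.65, 0.04, 3.32)
   (3.76, -0.86, 0.04, 3.32)
   (3.7, -1.08, 0.04, 3.32)
   (3.63, -1.29, 0.04, 3.32)
   (3.55, -1.5, 0.04, 3.32)
```

Request:
send_rows(
  targets=[
    {"x": 3.7,"y": 1.1,"z": 0,"ax": 0,"ay": 0,"az": 3.3,"gripper": 1},
    {"x": 3.7,"y": 0.9,"z": 0,"ax": 0,"ay": 0,"az": 3.3,"gripper": 1},
    {"x": 3.8,"y": 0.7,"z": 0,"ax": 0,"ay": 0,"az": 3.3,"gripper": 1},
    {"x": 3.8,"y": 0.5,"z": 0,"ax": 0,"ay": 0,"az": 3.3,"gripper": 1},
    {"x": 3.8,"y": 0.2,"z": 0,"ax": 0,"ay": 0,"az": 3.3,"gripper": 1},
  ],
)

```text
clock: 32.22
position: [465.0, 62.9, 142.7]
ee_rot: [0.851, -0.526, -0.001, 0.001]
contact_force: [0.6, 1.9, -1.2]
gripper_width: 30.4
grasp_force: 59.9
```

Request:
send_rows(
  targets=[
    {"x": 3.9,"y": 0,"z": 0,"ax": 0,"ay": 0,"az": 3.3,"gripper": 1},
    {"x": 3.9,"y": -0.2,"z": 0,"ax": 0,"ay": 0,"az": 3.3,"gripper": 1},
    {"x": 3.8,"y": -0.4,"z": 0,"ax": 0,"ay": 0,"az": 3.3,"gripper": 1},
    {"x": 3.8,"y": -0.6,"z": 0,"ax": 0,"ay": 0,"az": 3.3,"gripper": 1},
    {"x": 3.8,"y": -0.9,"z": 0,"ax": 0,"ay": 0,"az": 3.3,"gripper": 1},
  ],
)

```text
clock: 32.63
position: [551.1, -110.4, 142.2]
ee_rot: [0.766, -0.643, -0.002, 0.001]
contact_force: [0.7, 1.2, -0.3]
gripper_width: 30.0
grasp_force: 60.0
```

Request:
send_rows(
  targets=[
    {"x": 3.7,"y": -1.1,"z": 0,"ax": 0,"ay": 0,"az": 3.3,"gripper": 1},
    {"x": 3.6,"y": -1.3,"z": 0,"ax": 0,"ay": 0,"az": 3.4,"gripper": 1},
    {"x": 3.6,"y": -1.5,"z": 0,"ax": 0,"ay": 0,"az": 3.4,"gripper": 1},
    {"x": 0,"y": 0,"z": 0,"ax": 0,"ay": 0,"az": 0,"gripper": 1},
    {"x": 0,"y": 0,"z": 0,"ax": 0,"ay": 0,"az": 0,"gripper": 1},
  ],
)

```text
clock: 33.05
position: [602.7, -213.7, 140.9]
ee_rot: [-0.707, 0.708, 0.002, -0.001]
contact_force: [-1.1, 0.1, -1.3]
gripper_width: 30.1
grasp_force: 60.0
```

Request:
send_rows(
  targets=[
    {"x": 0,"y": 0,"z": 0,"ax": 0,"ay": 0,"az": 0,"gripper": 1},
    {"x": 0,"y": 0,"z": 0,"ax": 0,"ay": 0,"az": 0,"gripper": 1},
  ],
)

```text
clock: 33.22
position: [603.0, -211.2, 143.3]
ee_rot: [0.708, -0.706, -0.001, 0.001]
contact_force: [0.3, -0.0, -0.7]
gripper_width: 30.2
grasp_force: 60.0
```

```bash
python3 - <<'E'
from h import *
plan((603,-212,53,-90))
E
```

```text
at [ 603.  -211.2  143.3] -89.8 w 30.2 q [-0.08  0.45 -0.03 -0.   -1.1   0.09] F [ 0.3 -0.  -0.7] t 33.2
-> (603, -212, 53, -90) rows 3
   3 x (0.03, -0.0, 3.01, 0.06)
```

Request:
send_rows(
  targets=[
    {"x": 0,"y": 0,"z": 3,"ax": 0,"ay": 0,"az": 0,"gripper": 1},
    {"x": 0,"y": 0,"z": 3,"ax": 0,"ay": 0,"az": 0,"gripper": 1},
    {"x": 0,"y": 0,"z": 2.9,"ax": 0,"ay": 0,"az": 0,"gripper": 1},
    {"x": 0,"y": 0,"z": 0,"ax": 0,"ay": 0,"az": 0,"gripper": 1},
    {"x": 0,"y": 0,"z": 0,"ax": 0,"ay": 0,"az": 0,"gripper": 1},
  ],
)

```text
clock: 33.63
position: [603.2, -211.0, 54.9]
ee_rot: [0.709, -0.706, -0.001, 0.001]
contact_force: [0.3, -0.3, -0.9]
gripper_width: 29.9
grasp_force: 62.8
```

Request:
send_rows(
  targets=[
    {"x": 0,"y": 0,"z": 0,"ax": 0,"ay": 0,"az": 0,"gripper": 0},
    {"x": 0,"y": 0,"z": 0,"ax": 0,"ay": 0,"az": 0,"gripper": -0.3},
    {"x": 0,"y": 0,"z": 0,"ax": 0,"ay": 0,"az": 0,"gripper": -0.3},
    {"x": 0,"y": 0,"z": 0,"ax": 0,"ay": 0,"az": 0,"gripper": -0.3},
    {"x": 0,"y": 0,"z": -3,"ax": 0,"ay": 0,"az": 0,"gripper": -0.3},
  ],
)

```text
clock: 34.05
position: [600.2, -211.3, 80.5]
ee_rot: [0.707, -0.707, -0.005, 0.003]
contact_force: [0.4, 0.2, -1.5]
gripper_width: 55.5
grasp_force: 0.0
```

Request:
send_rows(
  targets=[
    {"x": 0,"y": 0,"z": -4,"ax": 0,"ay": 0,"az": 0,"gripper": -0.3},
    {"x": 0,"y": 0,"z": -4,"ax": 0,"ay": 0,"az": 0,"gripper": -0.3},
    {"x": 0,"y": 0,"z": -4,"ax": 0,"ay": 0,"az": 0,"gripper": 0.34},
    {"x": 2,"y": 3.6,"z": 0,"ax": 0,"ay": 0,"az": 0,"gripper": 0.34},
    {"x": 2,"y": 3.6,"z": 0,"ax": 0,"ay": 0,"az": 0,"gripper": 0.34},
  ],
)

```text
clock: 34.47
position: [535.0, -252.7, 209.4]
ee_rot: [0.709, -0.705, 0.004, -0.003]
contact_force: [-0.2, -0.7, -1.3]
gripper_width: 27.7
grasp_force: 0.0
```

Request:
send_rows(
  targets=[
    {"x": 1.7,"y": 3.6,"z": 0,"ax": 0,"ay": 0,"az": 0,"gripper": 0.34},
    {"x": 0,"y": 1,"z": 0,"ax": 0,"ay": 0,"az": 0,"gripper": 0.34},
    {"x": 0,"y": 0,"z": 0,"ax": 0,"ay": 0,"az": 0,"gripper": 0.34},
    {"x": 0,"y": 0,"z": 0,"ax": 0,"ay": 0,"az": 0,"gripper": 0.34},
  ],
)

```text
clock: 34.8
position: [486.6, -270.0, 206.6]
ee_rot: [0.708, -0.707, 0.001, -0.001]
contact_force: [-0.5, -0.2, 0.1]
gripper_width: 28.4
grasp_force: 0.0
```

```bash
python3 - <<'E'
from h import *
im,d,m=snap('wrist','w8.png'); W=cloud(d,m)
roller(W,im,(548,680,-380,-158,110,126))
H=W[(W[...,2]>106)&(W[...,2]<121)&(W[...,0]>470)&(W[...,0]<515)&(W[...,1]>-325)&(W[...,1]<-300)]; print(len(H),np.round(np.percentile(H,[2,50,98],axis=0),1) if len(H) else '')
im,d,m=snap('top'); W=cloud(d,m)
roller(W,im,(548,680,-380,-158,110,126))
plan((486,-269,58,-90))
E
```

```text
roller [138, 90, 62, 120, 4451] [ 604.  -324.4] [34.4 89.5] axis -90.0 z 116.9
roller [158, 234, 53, 96, 3185] [ 605.4 -211.9] [89.7 34.2] axis -89.9 z 116.8
751 [[ 480.8 -324.9  112.6]
 [ 489.4 -318.8  115.6]
 [ 513.6 -301.   118.1]]
roller [399, 218, 29, 9, 178] [ 603.6 -322.5] [28.2 92. ] axis 87.7 z 117.2
at [ 487.5 -269.4  205.7] -89.8 w 27.8 q [-0.21  0.26 -0.14  0.   -1.16  0.22] F [-0.1  0.2 -0.5] t 34.9
-> (486, -269, 58, -90) rows 4
   4 x (-0.01, 0.04, 3.69, 0.04)
```

View pics/w8.png

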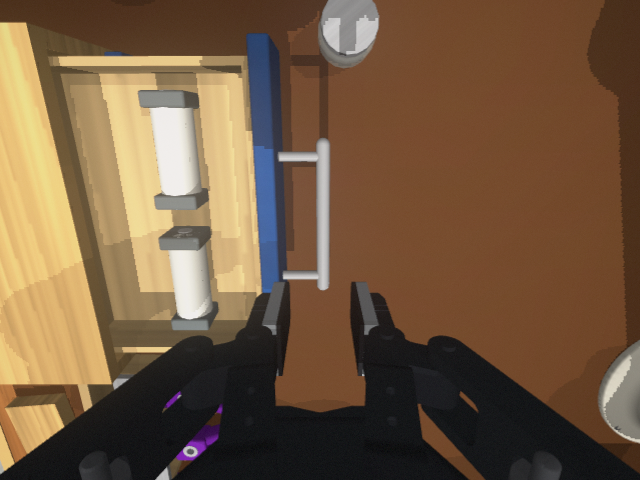

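Both rollers lie in the drawer, at (177,150) and (190,278). Next I'll grip the handle and push it shut.

Request:
send_rows(
  targets=[
    {"x": 0,"y": 0.1,"z": 3.7,"ax": 0,"ay": 0,"az": 0,"gripper": 0.34},
    {"x": 0,"y": 0,"z": 3.7,"ax": 0,"ay": 0,"az": 0,"gripper": 0.34},
    {"x": 0,"y": 0,"z": 3.7,"ax": 0,"ay": 0,"az": 0,"gripper": 0.34},
    {"x": 0,"y": 0,"z": 3.7,"ax": 0,"ay": 0,"az": 0,"gripper": 0.34},
    {"x": 0,"y": 0,"z": 0,"ax": 0,"ay": 0,"az": 0,"gripper": 0.34},
  ],
)

```text
clock: 35.32
position: [490.6, -269.9, 57.5]
ee_rot: [0.71, -0.705, 0.004, -0.001]
contact_force: [-0.8, -0.3, 2.8]
gripper_width: 28.3
grasp_force: 5.9
```

Request:
send_rows(
  targets=[
    {"x": 0,"y": 0,"z": 0,"ax": 0,"ay": 0,"az": 0,"gripper": 1},
    {"x": 0,"y": 0,"z": 0,"ax": 0,"ay": 0,"az": 0,"gripper": 1},
    {"x": 0,"y": 0,"z": 0,"ax": 0,"ay": 0,"az": 0,"gripper": 1},
    {"x": 0,"y": 0,"z": 0,"ax": 0,"ay": 0,"az": 0,"gripper": 1},
    {"x": 0,"y": -1,"z": 0,"ax": 0,"ay": 0,"az": 0,"gripper": 1},
  ],
)

```text
clock: 35.73
position: [493.1, -269.2, 57.5]
ee_rot: [0.708, -0.707, -0.002, 0.001]
contact_force: [-1.5, 1.2, 6.0]
gripper_width: 9.0
grasp_force: 58.8
```

Request:
send_rows(
  targets=[
    {"x": 0,"y": -1.3,"z": 0,"ax": 0,"ay": 0,"az": 0,"gripper": 1},
    {"x": 0,"y": -1.4,"z": 0,"ax": 0,"ay": 0,"az": 0,"gripper": 1},
    {"x": 0,"y": -1.4,"z": 0,"ax": 0,"ay": 0,"az": 0,"gripper": 1},
    {"x": 0,"y": -1.4,"z": 0,"ax": 0,"ay": 0,"az": 0,"gripper": 1},
    {"x": 0,"y": -1.4,"z": 0,"ax": 0,"ay": 0,"az": 0,"gripper": 1},
  ],
)

```text
clock: 36.15
position: [563.8, -269.0, 57.5]
ee_rot: [0.708, -0.706, -0.001, 0.001]
contact_force: [-2.1, 2.4, 5.7]
gripper_width: 8.9
grasp_force: 58.8
```

Request:
send_rows(
  targets=[
    {"x": 0,"y": -1.4,"z": 0,"ax": 0,"ay": 0,"az": 0,"gripper": 1},
    {"x": 0,"y": -1.4,"z": 0,"ax": 0,"ay": 0,"az": 0,"gripper": 1},
    {"x": 0,"y": -0.8,"z": 0,"ax": 0,"ay": 0,"az": 0,"gripper": 1},
    {"x": 0,"y": 0,"z": 0,"ax": 0,"ay": 0,"az": 0,"gripper": 1},
    {"x": 0,"y": 0,"z": 0,"ax": 0,"ay": 0,"az": 0,"gripper": 1},
  ],
)

```text
clock: 36.57
position: [600.9, -268.9, 57.5]
ee_rot: [0.708, -0.706, 0.0, -0.0]
contact_force: [0.9, 2.8, 3.4]
gripper_width: 8.6
grasp_force: 59.0
```

Request:
send_rows(
  targets=[
    {"x": 0,"y": -0.4,"z": 0,"ax": 0,"ay": 0,"az": 0,"gripper": 1},
    {"x": 0,"y": -0.4,"z": 0,"ax": 0,"ay": 0,"az": 0,"gripper": 1},
    {"x": 0,"y": -0.2,"z": 0,"ax": 0,"ay": 0,"az": 0,"gripper": 1},
    {"x": 0,"y": 0,"z": 0,"ax": 0,"ay": 0,"az": 0,"gripper": 1},
  ],
)

```text
clock: 36.9
position: [609.5, -268.8, 57.5]
ee_rot: [0.708, -0.706, -0.001, 0.0]
contact_force: [-0.2, 3.9, 5.1]
gripper_width: 8.7
grasp_force: 59.0
```

Request:
send_rows(
  targets=[
    {"x": 0,"y": -0.2,"z": 0,"ax": 0,"ay": 0,"az": 0,"gripper": 1},
    {"x": 0,"y": 0,"z": 0,"ax": 0,"ay": 0,"az": 0,"gripper": 1},
  ],
)

```text
clock: 37.07
position: [611.3, -268.8, 57.6]
ee_rot: [0.708, -0.706, -0.001, 0.0]
contact_force: [0.5, 3.3, 5.3]
gripper_width: 9.1
grasp_force: 59.1
```

Request:
send_rows(
  targets=[
    {"x": 0,"y": -0.2,"z": 0,"ax": 0,"ay": 0,"az": 0,"gripper": 1},
    {"x": 0,"y": 0,"z": 0,"ax": 0,"ay": 0,"az": 0,"gripper": 1},
  ],
)

```text
clock: 37.23
position: [613.2, -268.8, 57.6]
ee_rot: [0.708, -0.706, -0.001, 0.0]
contact_force: [-0.1, 4.3, 4.7]
gripper_width: 8.9
grasp_force: 59.1
```

Still moving with no force, so it isn't on the stop yet. I'll keep pushing in small steps.

Request:
send_rows(
  targets=[
    {"x": 0,"y": -0.3,"z": 0,"ax": 0,"ay": 0,"az": 0,"gripper": 1},
    {"x": 0,"y": 0,"z": 0,"ax": 0,"ay": 0,"az": 0,"gripper": 1},
  ],
)

```text
clock: 37.4
position: [614.2, -268.8, 57.6]
ee_rot: [0.708, -0.707, -0.003, 0.002]
contact_force: [-3.7, 5.0, 8.1]
gripper_width: 8.9
grasp_force: 59.5
```

Request:
send_rows(
  targets=[
    {"x": 0,"y": -0.3,"z": 0,"ax": 0,"ay": 0,"az": 0,"gripper": 1},
    {"x": 0,"y": 0,"z": 0,"ax": 0,"ay": 0,"az": 0,"gripper": 1},
  ],
)

```text
clock: 37.57
position: [613.9, -268.7, 57.5]
ee_rot: [0.708, -0.707, -0.005, 0.004]
contact_force: [-11.5, 3.9, 12.4]
gripper_width: 8.7
grasp_force: 59.9
```

Request:
send_rows(
  targets=[
    {"x": 0,"y": 0.3,"z": 0,"ax": 0,"ay": 0,"az": 0,"gripper": 0.34},
    {"x": 0,"y": 0,"z": 0,"ax": 0,"ay": 0,"az": 0,"gripper": 0.34},
    {"x": 0,"y": 0,"z": 0,"ax": 0,"ay": 0,"az": 0,"gripper": 0.34},
    {"x": 0,"y": 0,"z": -4,"ax": 0,"ay": 0,"az": 0,"gripper": 0.34},
    {"x": 0,"y": 0,"z": -4,"ax": 0,"ay": 0,"az": 0,"gripper": 0.34},
  ],
)

```text
clock: 37.98
position: [613.5, -269.1, 134.0]
ee_rot: [0.707, -0.707, -0.004, 0.003]
contact_force: [0.9, -0.8, 0.6]
gripper_width: 27.9
grasp_force: 0.0
```

Request:
send_rows(
  targets=[
    {"x": 0,"y": 0,"z": -4,"ax": 0,"ay": 0,"az": 0,"gripper": 0.34},
    {"x": 0,"y": 0,"z": -4,"ax": 0,"ay": 0,"az": 0,"gripper": 0.34},
    {"x": -2,"y": 3,"z": -2,"ax": 0,"ay": 0,"az": 0,"gripper": 0.34},
    {"x": 0,"y": 0,"z": 0,"ax": 0,"ay": 0,"az": 0,"gripper": 0.34},
    {"x": 0,"y": 0,"z": 0,"ax": 0,"ay": 0,"az": 0,"gripper": 0.34},
  ],
)

```text
clock: 38.4
position: [586.3, -249.0, 238.8]
ee_rot: [0.708, -0.706, 0.001, -0.001]
contact_force: [0.1, -0.8, -0.7]
gripper_width: 28.2
grasp_force: 0.0
```

```bash
python3 - <<'E'
from h import *
s=arm.read_state();print(s['position'])
im,d,m=snap('wrist'); W=cloud(d,m)
H=W[(W[...,2]>106)&(W[...,2]<121)&(W[...,0]>560)&(W[...,0]<635)&(W[...,1]>-320)&(W[...,1]<-290)]; print(len(H),np.round(np.percentile(H,[2,50,98],axis=0),1) if len(H) else '')
for c in ['top','scene']:
    im,d,m=snap(c,c+'9.png'); W=cloud(d,m); X,Y,Z=W[...,0],W[...,1],W[...,2]
    k=(X>380)&(X<520)&(Y>240)&(Y<440)&(Z>155)&(Z<180); P=W[k][:,:2].astype(np.float32); r=cv2.minAreaRect(P); print('sign',r)
    print(c,[(round(b['score'],2),[int(q) for q in b['rect']]) for b in arm.boxes_of(c,'roller1_centre')])
plan((452,345,230,8.3))
E
```

```text
[ 586.27577953 -249.04308006  238.83785638]
521 [[ 610.5 -319.9  112.3]
 [ 616.2 -307.6  116. ]
 [ 632.5 -290.8  118.3]]
sign ((449.3941345214844, 346.08544921875), (12.010717391967773, 127.63764190673828), 9.159318923950195)
top []
sign ((455.06793212890625, 342.8850402832031), (11.57223129272461, 129.6595001220703), 8.793505668640137)
scene [(0.6, [326, 130, 36, 71]), (0.55, [335, 129, 16, 50]), (0.27, [354, 221, 79, 78])]
at [ 586.7 -249.5  235. ] -89.9 w 27.9 q [-0.15  0.39  0.11 -0.   -1.3   0.15] F [ 0.3 -0.  -0.4] t 38.6
-> (452, 345, 230, 8.3) rows 16
   (-3.72, 0.84, 0.03, -6.14)
   (-3.79, 0.43, 0.03, -6.14)
   (-3.81, 0.03, 0.03, -6.14)
   (-3.79, -0.38, 0.03, -6.14)
   (-3.73, -0.78, 0.03, -6.14)
   (-3.62, -1.18, 0.03, -6.14)
   (-3.48, -1.56, 0.03, -6.14)
   (-3.29, -1.92, 0.03, -6.14)
   (-3.07, -2.26, 0.03, -6.14)
   (-2.81, -2.58, 0.03, -6.14)
   (-2.51, -2.86, 0.03, -6.14)
   (-2.19, -3.11, 0.03, -6.14)
   (-1.85, -3.33, 0.03, -6.14)
   (-1.48, -3.51, 0.03, -6.14)
   (-1.1, -3.65, 0.03, -6.14)
   (-0.7, -3.74, 0.03, -6.14)
```

View pics/scene9.png

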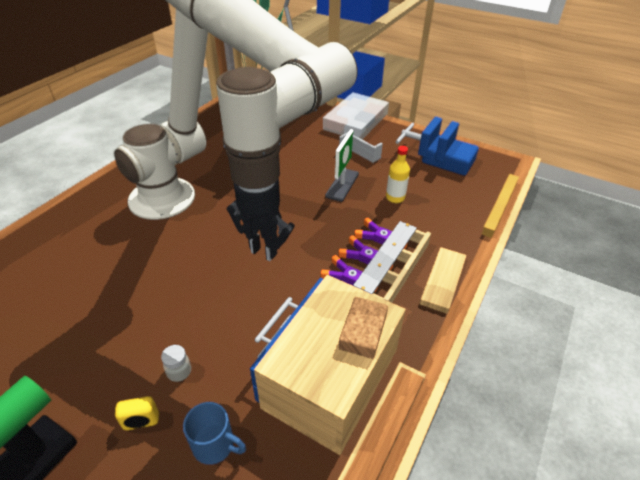

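Everything is stowed: drawer shut, three clamps under the bar at (350–380, 235–270), and no roller left out. Next the sign, at yaw about 8.8°: I'll pinch it at tool yaw -81°.

```bash
python3 - <<'E'
from h import *
plan((480,344,250,-81.3))
E
```

```text
at [ 586.7 -249.5  235. ] -89.9 w 27.9 q [-0.15  0.39  0.11 -0.   -1.3   0.15] F [ 0.3 -0.  -0.4] t 38.6
-> (480, 344, 250, -81.3) rows 16
   (-3.71, 0.66, -0.09, -0.54)
   (-3.72, 0.63, -0.09, -0.54)
   (-3.72, 0.59, -0.09, -0.54)
   (-3.73, 0.56, -0.09, -0.54)
   (-3.73, 0.52, -0.09, -0.54)
   (-3.74, 0.49, -0.09, -0.54)
   (-3.74, 0.45, -0.09, -0.54)
   (-3.75, 0.42, -0.09, -0.54)
   (-3.75, 0.38, -0.09, -0.54)
   (-3.75, 0.35, -0.09, -0.54)
   (-3.76, 0.31, -0.09, -0.54)
   (-3.76, 0.27, -0.09, -0.54)
   (-3.76, 0.24, -0.09, -0.54)
   (-3.76, 0.2, -0.09, -0.54)
   (-3.77, 0.17, -0.09, -0.54)
   (-3.77, 0.13, -0.09, -0.54)
```

Request:
send_rows(
  targets=[
    {"x": -3.7,"y": 0.8,"z": -0.1,"ax": 0,"ay": 0,"az": -0.5,"gripper": 0.3},
    {"x": -3.7,"y": 0.8,"z": -0.1,"ax": 0,"ay": 0,"az": -0.5,"gripper": 0.3},
    {"x": -3.7,"y": 0.8,"z": -0.1,"ax": 0,"ay": 0,"az": -0.5,"gripper": 0.3},
    {"x": -3.7,"y": 0.7,"z": -0.1,"ax": 0,"ay": 0,"az": -0.5,"gripper": 0.3},
    {"x": -3.7,"y": 0.7,"z": -0.1,"ax": 0,"ay": 0,"az": -0.6,"gripper": 0.3},
  ],
)

```text
clock: 39.07
position: [545.0, -63.9, 240.9]
ee_rot: [0.724, -0.69, -0.001, 0.001]
contact_force: [0.4, 0.8, 0.5]
gripper_width: 29.8
grasp_force: 0.0
```

Request:
send_rows(
  targets=[
    {"x": -3.7,"y": 0.7,"z": -0.1,"ax": 0,"ay": 0,"az": -0.6,"gripper": 0.3},
    {"x": -3.7,"y": 0.6,"z": -0.1,"ax": 0,"ay": 0,"az": -0.6,"gripper": 0.3},
    {"x": -3.7,"y": 0.6,"z": -0.1,"ax": 0,"ay": 0,"az": -0.6,"gripper": 0.3},
    {"x": -3.7,"y": 0.6,"z": -0.1,"ax": 0,"ay": 0,"az": -0.6,"gripper": 0.3},
    {"x": -3.7,"y": 0.5,"z": -0.1,"ax": 0,"ay": 0,"az": -0.6,"gripper": 0.3},
  ],
)

```text
clock: 39.48
position: [502.2, 119.0, 246.3]
ee_rot: [0.742, -0.671, -0.0, 0.001]
contact_force: [0.2, 0.0, -0.3]
gripper_width: 29.7
grasp_force: 0.0
```

Request:
send_rows(
  targets=[
    {"x": -3.7,"y": 0.5,"z": -0.1,"ax": 0,"ay": 0,"az": -0.6,"gripper": 0.3},
    {"x": -3.7,"y": 0.4,"z": -0.1,"ax": 0,"ay": 0,"az": -0.6,"gripper": 0.3},
    {"x": -3.7,"y": 0.4,"z": -0.1,"ax": 0,"ay": 0,"az": -0.6,"gripper": 0.3},
    {"x": -3.7,"y": 0.4,"z": -0.1,"ax": 0,"ay": 0,"az": -0.6,"gripper": 0.3},
    {"x": -3.7,"y": 0.3,"z": -0.1,"ax": 0,"ay": 0,"az": -0.5,"gripper": 0.3},
  ],
)

```text
clock: 39.9
position: [460.1, 300.4, 251.2]
ee_rot: [0.758, -0.652, 0.0, 0.001]
contact_force: [-0.7, -0.7, -0.2]
gripper_width: 30.1
grasp_force: 0.0
```

Request:
send_rows(
  targets=[
    {"x": 0,"y": 0,"z": 0,"ax": 0,"ay": 0,"az": 0,"gripper": 0.3},
    {"x": 0,"y": 0,"z": 0,"ax": 0,"ay": 0,"az": 0,"gripper": 0.3},
    {"x": 0,"y": 0,"z": 0,"ax": 0,"ay": 0,"az": 0,"gripper": 0.3},
  ],
)

```text
clock: 40.15
position: [460.7, 298.6, 251.1]
ee_rot: [0.758, -0.652, 0.0, 0.001]
contact_force: [-0.1, 0.8, 0.5]
gripper_width: 29.7
grasp_force: 0.0
```

```bash
python3 - <<'E'
from h import *
im,d,m=snap('wrist','w10.png'); W=cloud(d,m); X,Y,Z=W[...,0],W[...,1],W[...,2]
k=(X>380)&(X<520)&(Y>240)&(Y<440)&(Z>166)&(Z<178); P=W[k][:,:2].astype(np.float32); r=cv2.minAreaRect(P); print('sign',k.sum(),r,np.median(Z[k]))
plan((452,344.5,200,-81.3))
E
```

```text
sign 1891 ((452.9032897949219, 344.8153381347656), (11.19072151184082, 129.15147399902344), 8.477153778076172) 171.38786414286102
at [460.9 298.  251.4] -81.4 w 29.9 q [ 0.87  0.22 -0.08  0.   -1.27 -0.72] F [-0.6 -0.8  0.6] t 40.2
-> (452, 344.5, 200, -81.3) rows 2
   2 x (-2.37, 0.09, 2.57, -0.06)
```

View pics/w10.png

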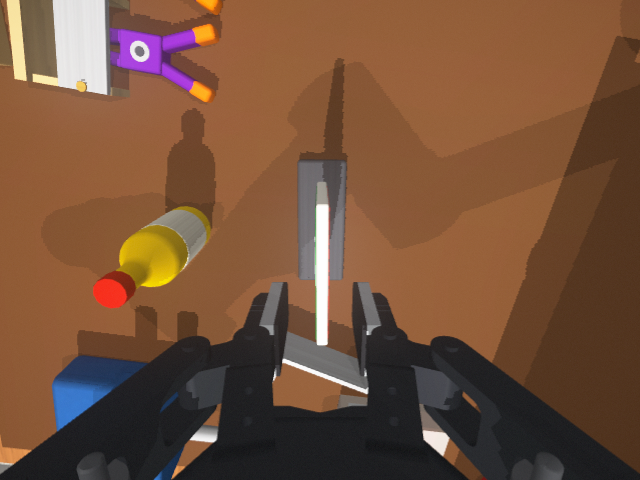

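The sign's edge is between the fingers at (322,200–345). I'll centre on the pivot, go down and pinch.

Request:
send_rows(
  targets=[
    {"x": -2.4,"y": 0.1,"z": 0,"ax": 0,"ay": 0,"az": 0.1,"gripper": 0.3},
    {"x": -2.3,"y": 0,"z": 0,"ax": 0,"ay": 0,"az": 0,"gripper": 0.3},
    {"x": 0,"y": 0,"z": 3.5,"ax": 0,"ay": 0,"az": 0,"gripper": 0.3},
    {"x": 0,"y": 0,"z": 3.5,"ax": 0,"ay": 0,"az": 0,"gripper": 0.3},
    {"x": 0,"y": 0,"z": 0,"ax": 0,"ay": 0,"az": 0,"gripper": 0.3},
  ],
)

```text
clock: 40.62
position: [449.4, 340.5, 175.1]
ee_rot: [0.757, -0.654, -0.001, 0.007]
contact_force: [-1.9, -1.1, -2.5]
gripper_width: 29.8
grasp_force: 0.0
```

Request:
send_rows(
  targets=[
    {"x": 0,"y": 0,"z": 3.5,"ax": 0,"ay": 0,"az": 0,"gripper": 0.3},
    {"x": 0,"y": 0,"z": 3.5,"ax": 0,"ay": 0,"az": 0,"gripper": 0.3},
    {"x": 0,"y": 0,"z": 0,"ax": 0,"ay": 0,"az": 0,"gripper": 0.3},
    {"x": 0,"y": 0,"z": 0,"ax": 0,"ay": 0,"az": 0,"gripper": 0.3},
    {"x": 0,"y": 0,"z": 0,"ax": 0,"ay": 0,"az": 0,"gripper": 0.3},
  ],
)

```text
clock: 41.03
position: [454.7, 345.7, 115.2]
ee_rot: [0.758, -0.653, 0.001, -0.002]
contact_force: [-0.5, 0.4, 0.9]
gripper_width: 30.0
grasp_force: 0.0
```

```bash
python3 - <<'E'
from h import *
plan((452.9,344.8,108,-81.5))
E
```

```text
at [454.7 345.7 115.2] -81.5 w 30.0 q [ 0.93  0.36 -0.24  0.   -0.96 -0.79] F [-0.5  0.4  0.9] t 41.0
-> (452.9, 344.8, 108, -81.5) rows 1
   1 x (0.07, 0.19, 0.72, 0.02)
```

Request:
send_rows(
  targets=[
    {"x": 0.1,"y": 0.2,"z": 0.8,"ax": 0,"ay": 0,"az": 0,"gripper": 0.3},
    {"x": 0,"y": 0,"z": 0,"ax": 0,"ay": 0,"az": 0,"gripper": 1},
    {"x": 0,"y": 0,"z": 0,"ax": 0,"ay": 0,"az": 0,"gripper": 1},
    {"x": 0,"y": 0,"z": 0,"ax": 0,"ay": 0,"az": 0,"gripper": 1},
    {"x": 0,"y": 0,"z": 0,"ax": 0,"ay": 0,"az": 0,"gripper": 1},
  ],
)

```text
clock: 41.45
position: [451.9, 344.0, 105.5]
ee_rot: [0.758, -0.652, 0.0, -0.001]
contact_force: [3.0, -2.9, 2.1]
gripper_width: 9.0
grasp_force: 62.1
```

Request:
send_rows(
  targets=[
    {"x": 0,"y": 0,"z": 0,"ax": 0,"ay": 0,"az": -3,"gripper": 1},
    {"x": 0,"y": 0,"z": 0,"ax": 0,"ay": 0,"az": -6,"gripper": 1},
    {"x": 0,"y": 0,"z": 0,"ax": 0,"ay": 0,"az": -6,"gripper": 1},
    {"x": 0,"y": 0,"z": 0,"ax": 0,"ay": 0,"az": 0,"gripper": 1},
  ],
)

```text
clock: 41.78
position: [452.4, 344.1, 105.5]
ee_rot: [0.838, -0.546, 0.001, -0.001]
contact_force: [4.8, -1.2, 1.1]
gripper_width: 8.8
grasp_force: 62.0
```

Pinched and turning with little force. 165° to go.

Request:
send_rows(
  targets=[
    {"x": 0,"y": 0,"z": 0,"ax": 0,"ay": 0,"az": -6.6,"gripper": 1},
    {"x": 0,"y": 0,"z": 0,"ax": 0,"ay": 0,"az": -6.6,"gripper": 1},
    {"x": 0,"y": 0,"z": 0,"ax": 0,"ay": 0,"az": -6.6,"gripper": 1},
    {"x": 0,"y": 0,"z": 0,"ax": 0,"ay": 0,"az": -6.6,"gripper": 1},
    {"x": 0,"y": 0,"z": 0,"ax": 0,"ay": 0,"az": -6.6,"gripper": 1},
  ],
)

```text
clock: 42.2
position: [453.1, 344.8, 105.5]
ee_rot: [0.958, -0.285, 0.002, -0.002]
contact_force: [7.3, -1.1, 0.6]
gripper_width: 9.2
grasp_force: 61.6
```

Request:
send_rows(
  targets=[
    {"x": 0,"y": 0,"z": 0,"ax": 0,"ay": 0,"az": -6.6,"gripper": 1},
    {"x": 0,"y": 0,"z": 0,"ax": 0,"ay": 0,"az": -6.6,"gripper": 1},
    {"x": 0,"y": 0,"z": 0,"ax": 0,"ay": 0,"az": -6.6,"gripper": 1},
    {"x": 0,"y": 0,"z": 0,"ax": 0,"ay": 0,"az": -6.6,"gripper": 1},
    {"x": 0,"y": 0,"z": 0,"ax": 0,"ay": 0,"az": -6.6,"gripper": 1},
  ],
)

```text
clock: 42.62
position: [453.5, 345.7, 105.5]
ee_rot: [1.0, -0.001, 0.003, -0.002]
contact_force: [8.3, 3.3, -2.2]
gripper_width: 9.0
grasp_force: 61.5
```

Request:
send_rows(
  targets=[
    {"x": 0,"y": 0,"z": 0,"ax": 0,"ay": 0,"az": -6.6,"gripper": 1},
    {"x": 0,"y": 0,"z": 0,"ax": 0,"ay": 0,"az": -6.6,"gripper": 1},
    {"x": 0,"y": 0,"z": 0,"ax": 0,"ay": 0,"az": -6.6,"gripper": 1},
    {"x": 0,"y": 0,"z": 0,"ax": 0,"ay": 0,"az": -6.6,"gripper": 1},
    {"x": 0,"y": 0,"z": 0,"ax": 0,"ay": 0,"az": -6.6,"gripper": 1},
  ],
)

```text
clock: 43.03
position: [453.3, 346.6, 105.5]
ee_rot: [0.959, 0.283, 0.003, -0.002]
contact_force: [6.0, 4.4, -1.4]
gripper_width: 8.9
grasp_force: 61.5
```

Request:
send_rows(
  targets=[
    {"x": 0,"y": 0,"z": 0,"ax": 0,"ay": 0,"az": -6.6,"gripper": 1},
    {"x": 0,"y": 0,"z": 0,"ax": 0,"ay": 0,"az": -6.6,"gripper": 1},
    {"x": 0,"y": 0,"z": 0,"ax": 0,"ay": 0,"az": -6.6,"gripper": 1},
    {"x": 0,"y": 0,"z": 0,"ax": 0,"ay": 0,"az": -6.6,"gripper": 1},
    {"x": 0,"y": 0,"z": 0,"ax": 0,"ay": 0,"az": -6.6,"gripper": 1},
  ],
)

```text
clock: 43.45
position: [452.6, 347.3, 105.5]
ee_rot: [0.839, 0.544, 0.004, -0.001]
contact_force: [3.1, 7.3, -0.2]
gripper_width: 9.0
grasp_force: 61.6
```

```bash
python3 - <<'E'
from h import *
plan((452.9,344.5,105.5,98.5))
E
```

```text
at [452.6 347.3 105.5] 65.9 w 9.0 q [ 0.94  0.37 -0.26 -0.   -0.94  1.78] F [ 3.1  7.3 -0.2] t 43.5
-> (452.9, 344.5, 105.5, 98.5) rows 5
   (-0.05, 0.03, 0.0, -6.52)
   (-0.05, 0.02, 0.0, -6.52)
   (-0.05, 0.02, 0.0, -6.52)
   (-0.05, 0.01, 0.0, -6.52)
   (-0.06, 0.0, 0.0, -6.52)
```

Request:
send_rows(
  targets=[
    {"x": 0,"y": 0,"z": 0,"ax": 0,"ay": 0,"az": -6.6,"gripper": 1},
    {"x": 0,"y": 0,"z": 0,"ax": 0,"ay": 0,"az": -6.6,"gripper": 1},
    {"x": 0,"y": 0,"z": 0,"ax": 0,"ay": 0,"az": -6.6,"gripper": 1},
    {"x": 0,"y": 0,"z": 0,"ax": 0,"ay": 0,"az": -6,"gripper": 1},
    {"x": 0,"y": 0,"z": 0,"ax": 0,"ay": 0,"az": -4.5,"gripper": 1},
  ],
)

```text
clock: 43.87
position: [451.7, 347.4, 105.5]
ee_rot: [0.668, 0.744, 0.003, -0.001]
contact_force: [-1.1, 6.7, 0.7]
gripper_width: 9.1
grasp_force: 61.8
```

Request:
send_rows(
  targets=[
    {"x": 0,"y": 0,"z": 0,"ax": 0,"ay": 0,"az": 0,"gripper": 1},
    {"x": 0,"y": 0,"z": 0,"ax": 0,"ay": 0,"az": 0,"gripper": 1},
    {"x": 0,"y": 0,"z": 0,"ax": 0,"ay": 0,"az": 0,"gripper": 1},
  ],
)

```text
clock: 44.12
position: [451.7, 347.5, 105.5]
ee_rot: [0.67, 0.743, 0.003, -0.001]
contact_force: [-0.0, 7.2, 0.2]
gripper_width: 8.9
grasp_force: 61.8
```

```bash
python3 - <<'E'
from h import *
plan((452.9,344.5,105.5,98.5))
im,d,m=snap('scene'); W=cloud(d,m)
E
```

```text
at [451.7 347.5 105.5] 95.9 w 8.9 q [ 0.94  0.37 -0.26 -0.   -0.94  2.31] F [-0.   7.2  0.2] t 44.1
-> (452.9, 344.5, 105.5, 98.5) rows 1
   1 x (-0.31, 0.09, 0.0, -2.57)
```

Request:
send_rows(
  targets=[
    {"x": 0,"y": 0,"z": 0,"ax": 0,"ay": 0,"az": -2.6,"gripper": 1},
    {"x": 0,"y": 0,"z": 0,"ax": 0,"ay": 0,"az": 0,"gripper": 1},
    {"x": 0,"y": 0,"z": 0,"ax": 0,"ay": 0,"az": 0,"gripper": 1},
    {"x": 0,"y": 0,"z": 0,"ax": 0,"ay": 0,"az": 0,"gripper": 0.6},
    {"x": 0,"y": 0,"z": 0,"ax": 0,"ay": 0,"az": 0,"gripper": 0.2},
  ],
)

```text
clock: 44.58
position: [450.5, 344.0, 104.4]
ee_rot: [0.653, 0.757, -0.0, -0.0]
contact_force: [0.3, -0.3, 0.3]
gripper_width: 27.8
grasp_force: 0.0
```

Request:
send_rows(
  targets=[
    {"x": 0,"y": 0,"z": 0,"ax": 0,"ay": 0,"az": 0,"gripper": 0.2},
    {"x": 0,"y": 0,"z": 0,"ax": 0,"ay": 0,"az": 0,"gripper": 0.2},
    {"x": 0,"y": 0,"z": -3,"ax": 0,"ay": 0,"az": 0,"gripper": 0.2},
    {"x": 0,"y": 0,"z": -4,"ax": 0,"ay": 0,"az": 0,"gripper": 0.2},
    {"x": 0,"y": 0,"z": -4,"ax": 0,"ay": 0,"az": 0,"gripper": 0.2},
  ],
)

```text
clock: 45.0
position: [450.3, 342.6, 214.6]
ee_rot: [0.653, 0.757, -0.002, 0.0]
contact_force: [0.6, 1.3, 0.7]
gripper_width: 33.9
grasp_force: 0.0
```

Request:
send_rows(
  targets=[
    {"x": -4,"y": 0,"z": -1,"ax": 0,"ay": 0,"az": 0,"gripper": 0.2},
    {"x": -3,"y": 2,"z": -1,"ax": 0,"ay": 0,"az": 0,"gripper": 0.2},
    {"x": 0,"y": 0,"z": 0,"ax": 0,"ay": 0,"az": 0,"gripper": 0.2},
    {"x": 0,"y": 0,"z": 0,"ax": 0,"ay": 0,"az": 0,"gripper": 0.2},
    {"x": 0,"y": 0,"z": 0,"ax": 0,"ay": 0,"az": 0,"gripper": 0.2},
  ],
)

```text
clock: 45.42
position: [480.7, 277.0, 233.9]
ee_rot: [0.654, 0.757, -0.0, -0.0]
contact_force: [-0.6, 0.5, -0.3]
gripper_width: 33.9
grasp_force: 0.0
```

```bash
python3 - <<'E'
from h import *
for c in ['top','scene','wrist']:
    im,d,m=snap(c,c+'11.png'); W=cloud(d,m); X,Y,Z=W[...,0],W[...,1],W[...,2]
    k=(X>380)&(X<520)&(Y>240)&(Y<440)&(Z>(155 if c!='wrist' else 166))&(Z<180); P=W[k][:,:2].astype(np.float32)
    print(c,'sign',k.sum(),cv2.minAreaRect(P) if len(P)>5 else '')
    if c=='scene': tips(W,im)
print(arm.read_state()['position'],arm.read_state()['contact_force'])
E
```

```text
top sign 57 ((452.6913146972656, 325.1062316894531), (11.378242492675781, 85.8297119140625), 8.889487266540527)
scene sign 151 ((455.1117858886719, 341.95745849609375), (11.52696704864502, 131.06298828125), 8.893929481506348)
tip px [307.  98.] 303 [ 58.  772.5  20.7]
tip px [345. 155.] 171 [459.7 341.6 157.3]
tip px [402. 150.] 84 [625.3 376.4 179.5]
tip px [504. 209.] 24 [937.1 458.9  30.4]
tip px [367. 221.] 37 [608.8 209.1  25.8]
tip px [489. 230.] 67 [926.2 355.8  27.5]
tip px [355. 236.] 93 [607.1 135.4  24.9]
tip px [339. 255.] 106 [603.6  45.6  24. ]
tip px [324. 273.] 47 [602.1 -29.8  24.8]
tip px [385. 429.] 3124 [ 907.3 -327.4   35.3]
wrist sign 3277 ((452.4137878417969, 345.5958251953125), (11.409250259399414, 128.91355895996094), 8.621350288391113)
[480.33744157 277.83820758 233.475972  ] [-0.74920169 -0.39161909 -0.50405903]
```

View pics/scene11.png

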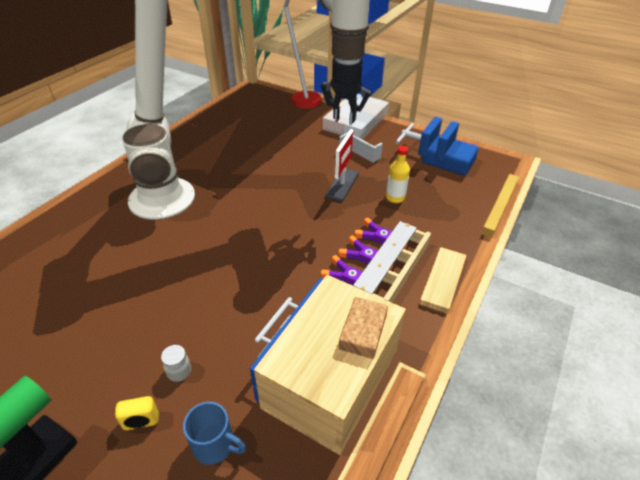

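The sign's red face (345,155) now looks to the back, and its plate is at 8.6°, as it was at the start. Clamps, drawer and bystanders are in place and the robot is clear, so I'm handing in.

```bash
python3 -c "
from bench import arm
print(arm.job_done())"
```

```text
the job is handed in; nothing more can be done
None
```

I handed the job in at about 46 s of 210 s; no verdict came back. In the last pictures all three clamps lie under the bar, the drawer holding both rollers is shut to its stop, the sign's green face looks to the robot's side, and the other things look unmoved.

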